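# Restock the stone-tin drawer and shut it

### The arm

A 6-joint arm with a two-finger parallel gripper is mounted at the origin on the work surface. World frame = base frame: x ahead of the robot, y to its left, z up, the work surface at z = 0. Lengths are in m, angles in degrees, forces in N, time in s.
With the tool pointing down it reaches from about 0.375 to 0.9 m from the base axis. Payload 3.1 kg.
Tool frame: the origin (TCP) lies at the very end of the fingers, on their centre line; the grasp point (between the pads) lies 19 mm behind it; z points along the fingers, y is the line along which they close (so a half turn about z gives the same grasp; the last joint's range is limited). The gripper opens to 87 mm and grips with 3 to 60 N. Pads are 19 mm wide; open, the fingers measure 117 mm over their backs; the gripper's body (75 mm by 190 mm) begins 51 mm behind the grasp point.
Start: joints at [-76.232, 30.224, 82.088, -0, 67.689, -10.227], TCP at [0.254, -0.571, 0.223] pointing down, gripper open.
Joint ranges: [-176.69, 176.69], [-43.24, 126.21], [12.49, 139.97], [-82, 262], [0, 151.66], [-163.58, 163.58]. Speed limits (degrees/s): [159.86, 159.86, 180, 180, 180, 180].

### API

Orientations are given as a 3x3 rotation matrix whose columns are the frame's x, y, z axes.
In Python, from rig import readout, viewer, ticket gives the robot as it stands.
- The arm moves only by the tool send_rows, never from a script. Its argument "moves" is a list of rows, each a list of 6 numbers: the shift along the tool's x, y, z in units of 250 mm (1.0 is 250 mm), then the turn, a rotation vector about the tool's x, y, z in units of 90 degrees (1.0 is 90 degrees). A call has 1 to 12 rows; each row is the pose to reach, as a shift and turn from the pose commanded when the call began, along the tool's axes at that moment; what a row does not reach only later rows make up. A row lasts 1/10 s, in which the tool goes at most 50 mm and 8.59 degrees, less where a joint would pass 70% of its speed; a pose out of reach is approached as far as the arm can. A call with a number of a shift or a turn outside -1 to 1 is refused whole. A call with a gripper value outside its range is refused whole. "grip" is the opening, from 0 (shut) to 1 (fully open), set as the call begins (left out, the last holds). The fingers move at their own pace and stop on an object; the grip force is fixed at half the most. Time passes only in rows, so rows that repeat a pose let the fingers close. It gives the time, the measured TCP pose, the force, the opening and the grip force at its end, in the units of the state.
- readout.read_state(): the state, without advancing time (a new reading comes with each control period).
- viewer.capture(name): name is "side" or "top" or "wrist"; returns (picture, depth): 480x640x3 uint8, red, green, blue; 480x640 float32, m along the optical axis (not along the pixel's ray), 0 where there is no reading.
- viewer.camera_info(name): a dict with "fx", "fy", "cx", "cy" (pixels), "R" (3x3) and "t" (3): a world point X has camera coordinates R X + t; the wrist camera has in their place "tool_from_camera" (4x4, takes a point from camera to tool coordinates, whose origin is the TCP and whose axes are the flange's). Camera axes: x right, y down, z forward; pixel columns grow to the right and rows downward; lengths in m; the calibration is good to about 2 mm. The wrist camera is an equidistant fisheye: a pixel r from the principal point sees the ray r / f radians off the axis. A picture is of the moment at which its call begins: read the wrist's pose just before it. camera_info takes no time and is no camera call.
- ticket.hand_in(): hands the job in; it is judged then, once.
The state is a dict: "time_s": time; "joint_positions": joint angles; "qvel": joint speeds; "tau": joint torques, N m; "position": TCP position; "tcp_rot": TCP orientation; "force": force on the tool from outside, world axes, zero at the start; "moment": the same for the moment, N m; "opening": opening from 0.0 (shut) to 1.0 (fully open); "grasp_force": force on a finger pad.
Only numpy, scipy, OpenCV 4.12 (cv2) and the standard library are available. Lean on these libraries where they do the work, as an engineer would, in place of code of your own. Each camera call takes 0.05 s, during which the arm holds its last target. There are 200 camera calls.

### The job

Pull the upper drawer of the little wooden chest fully open and stand every spare stone tin from the cork mat in an empty pocket of its insert, one tin to a pocket, lid up and right down on the pocket floor; leave the tins that are already in the drawer in their pockets. When all the spares are in, shut the drawer fully, and leave the steel block, the jar and the screwdriver where they are.

Things in the scene. Friction and masses are not known exactly. Their poses are not given: they have to be found in the camera images.
- drawer (a joint): upper drawer of the low wooden bench-top chest; 0 = shut, grows as it is pulled out towards the robot, 0.13 m = fully out against its stop. Stays where it is left; moves with about 3 N.
- cabinet: low wooden chest fixed on the bench, 178 mm deep (x), 344 wide (y), 124 high; origin at the centre of its underside, its -x axis points out of the drawer fronts towards the robot. Its front plane is at x = -89 mm, the drawer fronts stand 13 mm before that. The lower front with a small round knob stays shut and is not used.
- handle (a point): middle of the bar of the brass handle on the upper drawer's front: a round bar 11 mm thick, 100 mm long, running along the chest's y, 35 mm out from the front's outer face, 90 mm above the bench; moves with the drawer
- tray (a point): centre of the wooden insert in the upper drawer, on the pocket floors' level (65 mm above the bench); chest's axes; moves with the drawer. 8 square grey-lined pockets, 50 mm wide, 10 mm deep: 2 rows at x = -29, 29 mm, 4 columns at y = -114, -38, 38, 114 mm from here. Seated tins stand 14 mm above the wood, 36 mm apart along y, 18 mm along x: fingers go in along y.
- front_top (a point): middle of the upper edge of the upper drawer's front panel (336 mm wide, 13 mm thick, from 58 to 110 mm above the bench, 45 mm above the pocket floors); moves with the drawer. The drawer's sides are only as high as the wood round the pockets. With the drawer fully out the farthest row of pockets is centred 37 mm clear of the chest's front plane.
- stock1: a tin that is already in a pocket of the upper drawer at the start, or absent: round aluminium stone tin with a white-glazed lid, 40 mm diameter, 24 mm high, 35 to 80 g; origin at the centre of its underside, z up through the lid
- stock2: a tin that is already in a pocket of the upper drawer at the start, or absent: round aluminium stone tin with a white-glazed lid, 40 mm diameter, 24 mm high, 35 to 80 g; origin at the centre of its underside, z up through the lid
- stock3: a tin that is already in a pocket of the upper drawer at the start, or absent: round aluminium stone tin with a white-glazed lid, 40 mm diameter, 24 mm high, 35 to 80 g; origin at the centre of its underside, z up through the lid
- stock4: a tin that is already in a pocket of the upper drawer at the start, or absent: round aluminium stone tin with a white-glazed lid, 40 mm diameter, 24 mm high, 35 to 80 g; origin at the centre of its underside, z up through the lid
- stock5: a tin that is already in a pocket of the upper drawer at the start, or absent: round aluminium stone tin with a white-glazed lid, 40 mm diameter, 24 mm high, 35 to 80 g; origin at the centre of its underside, z up through the lid
- stock6: a tin that is already in a pocket of the upper drawer at the start, or absent: round aluminium stone tin with a white-glazed lid, 40 mm diameter, 24 mm high, 35 to 80 g; origin at the centre of its underside, z up through the lid
- stock7: a tin that is already in a pocket of the upper drawer at the start, or absent: round aluminium stone tin with a white-glazed lid, 40 mm diameter, 24 mm high, 35 to 80 g; origin at the centre of its underside, z up through the lid
- stock8: a tin that is already in a pocket of the upper drawer at the start, or absent: round aluminium stone tin with a white-glazed lid, 40 mm diameter, 24 mm high, 35 to 80 g; origin at the centre of its underside, z up through the lid
- spare1: a spare tin standing on the cork mat at the start, or absent: round aluminium stone tin with a white-glazed lid, 40 mm diameter, 24 mm high, 35 to 80 g; origin at the centre of its underside, z up through the lid
- spare2: a spare tin standing on the cork mat at the start, or absent: round aluminium stone tin with a white-glazed lid, 40 mm diameter, 24 mm high, 35 to 80 g; origin at the centre of its underside, z up through the lid
- spare3: a spare tin standing on the cork mat at the start, or absent: round aluminium stone tin with a white-glazed lid, 40 mm diameter, 24 mm high, 35 to 80 g; origin at the centre of its underside, z up through the lid
- spare4: a spare tin standing on the cork mat at the start, or absent: round aluminium stone tin with a white-glazed lid, 40 mm diameter, 24 mm high, 35 to 80 g; origin at the centre of its underside, z up through the lid
- spare5: a spare tin standing on the cork mat at the start, or absent: round aluminium stone tin with a white-glazed lid, 40 mm diameter, 24 mm high, 35 to 80 g; origin at the centre of its underside, z up through the lid
- mat: square cork mat lying fixed on the bench, 270 x 270 x 3 mm; origin at the centre of its underside; the spare tins stand on it, centres 75 mm or more apart at the start
- block: bystander: steel bench block 75 x 75 x 20 mm, origin under its centre
- jar: bystander: glass jar with white cap, 60 mm diameter, 65 mm high, origin under its centre
- driver: bystander: screwdriver with orange handle, 150 mm long, lying on the bench, origin under its middle, handle towards its -x

How it is judged (in metres and radians):
On the way, in this order (a step that is already met when the one before it is completed fails the run):
1. the upper drawer is pulled open (more than 90 mm) (value of joint drawer above 0.09 m), for 0.2 s.
2. every spare tin stands seated in a pocket of the open drawer (value of joint drawer above 0.05 m and z of spare1 in the frame of tray between -0.004 and 0.004 m and x of spare1 in the frame of tray between -0.055 and 0.055 m and y of spare1 in the frame of tray between -0.14 and 0.14 m and angle between each of spare1, spare2, spare3, spare4, spare5's own z axis and vertical below 0.12 rad and z of spare2 in the frame of tray between -0.004 and 0.004 m and x of spare2 in the frame of tray between -0.055 and 0.055 m and y of spare2 in the frame of tray between -0.14 and 0.14 m and z of spare3 in the frame of tray between -0.004 and 0.004 m and x of spare3 in the frame of tray between -0.055 and 0.055 m and y of spare3 in the frame of tray between -0.14 and 0.14 m and z of spare4 in the frame of tray between -0.004 and 0.004 m and x of spare4 in the frame of tray between -0.055 and 0.055 m and y of spare4 in the frame of tray between -0.14 and 0.14 m and z of spare5 in the frame of tray between -0.004 and 0.004 m and x of spare5 in the frame of tray between -0.055 and 0.055 m and y of spare5 in the frame of tray between -0.14 and 0.14 m), for 0.2 s.
At the end, for the whole second after the job is handed in: The upper drawer is shut (within 4 mm); every spare tin present is at rest in the drawer, lid up (tilt under 0.12 rad), standing on a pocket floor (within 4 mm of its height); every tin that was in the drawer is still upright in its own pocket (within 12 mm of where it was) (value of joint drawer below 0.004 m and z of spare1 in the frame of tray between -0.004 and 0.004 m and x of spare1 in the frame of tray between -0.055 and 0.055 m and y of spare1 in the frame of tray between -0.14 and 0.14 m and angle between each of spare1, spare2, spare3, spare4, spare5, stock1, stock2, stock3, stock4, stock5, stock6, stock7, stock8's own z axis and vertical below 0.12 rad and z of spare2 in the frame of tray between -0.004 and 0.004 m and x of spare2 in the frame of tray between -0.055 and 0.055 m and y of spare2 in the frame of tray between -0.14 and 0.14 m and z of spare3 in the frame of tray between -0.004 and 0.004 m and x of spare3 in the frame of tray between -0.055 and 0.055 m and y of spare3 in the frame of tray between -0.14 and 0.14 m and z of spare4 in the frame of tray between -0.004 and 0.004 m and x of spare4 in the frame of tray between -0.055 and 0.055 m and y of spare4 in the frame of tray between -0.14 and 0.14 m and z of spare5 in the frame of tray between -0.004 and 0.004 m and x of spare5 in the frame of tray between -0.055 and 0.055 m and y of spare5 in the frame of tray between -0.14 and 0.14 m and distance of each of stock1, stock2, stock3, stock4, stock5, stock6, stock7, stock8 from where it was at the start of the episode below 0.012 m and linear speed of each of spare1, spare2, spare3, spare4, spare5 below 0.02 m/s); the robot touches nothing.
It fails at once if the steel block is pushed more than 30 mm away (distance of block from where it was at the start of the episode above 0.03 m).
It fails at once if the jar is pushed more than 30 mm away (distance of jar from where it was at the start of the episode above 0.03 m).
It fails at once if the screwdriver is pushed more than 30 mm away (distance of driver from where it was at the start of the episode above 0.03 m).
Of stock1, stock2, stock3, stock4, stock5, stock6, stock7, stock8 only 2 to 3 are there at a start; the rules pass over those that are not, and their reading is None.
Of spare1, spare2, spare3, spare4, spare5 only 4 to 5 are there at a start; the rules pass over those that are not, and their reading is None.
At some moment in a run one of spare1, spare2, spare3, spare4, spare5 may be knocked a few centimetres aside while the robot is not near it.
Once in a run the grip may slacken for a moment while it holds something.
It also fails if it takes over 210 s, if anything falls off the work surface, if the arm or the gripper's body presses on something with over 40 N, if the wrist force passes 120 N, or if a joint passes its speed limit or range.

## Working session

There is one attempt and no reset: what is moved stays moved. The work goes in short steps, Python scripts to look and compute and a tool call to move; the robot and the scene stay as the last step left them, time stands still between calls to the robot, and variables do not carry over. Pictures are saved under pics/ and viewed, at most 14 in all, crops included, and the job is handed in when it is done.

Besides the shell and the picture viewer there is one more tool, called after "Call:" as name(argument=value, ...) on one line, values as JSON. send_rows: Moves the arm, as the interface text tells. Shifts and turns lie within -1 to 1; 1 stands for 250 mm of shift or 90 degrees of turn. Its arguments: {"type":"object","properties":{"moves":{"type":"array"},"grip":{"type":"number"}},"required":["moves"]}

```bash
ls; mkdir -p pics; python3 - <<'E'
from rig import readout, viewer
import cv2, numpy as np
s=readout.read_state(); print(s['position'],s['tcp_rot'],s['opening'],s['time_s'])
for n in ("top","side"):
    p,d=viewer.capture(n); cv2.imwrite(f"pics/{n}0.png",p[:,:,::-1]); np.save(f"pics/{n}0d.npy",d)
    print(n,viewer.camera_info(n))
print(viewer.camera_info("wrist"))
E
```

```text
pics
[ 0.25400192 -0.57026748  0.22159099] [[ 9.13577194e-01  4.06665009e-01 -5.30311842e-04]
 [ 4.06665205e-01 -9.13574958e-01  2.05111584e-03]
 [ 3.49637426e-04 -2.08951203e-03 -9.99997756e-01]] 0.9968770391888346 0.0
top {'fx': 503.1640836824301, 'fy': 503.1640836824301, 'cx': 317.69697860054885, 'cy': 234.07180092747782, 'R': array([[ 0.00315761, -0.99992391, -0.01192457],
       [-0.98754662, -0.00124238, -0.15732176],
       [ 0.15729497,  0.01227283, -0.9874754 ]]), 't': array([-0.0523767 ,  0.58897454,  1.07965413])}
side {'fx': 459.5874837240966, 'fy': 459.5874837240966, 'cx': 323.3218157607402, 'cy': 236.61825545255712, 'R': array([[-0.84350989, -0.53697351, -0.01226846],
       [-0.25789977,  0.42494902, -0.86770158],
       [ 0.47114624, -0.72875083, -0.49693405]]), 't': array([0.4421367 , 0.24827558, 0.67438134])}
{'fx': 371.64829954431775, 'fy': 371.64829954431775, 'cx': 323.14180208352883, 'cy': 243.47880840327826, 'tool_from_camera': array([[ 5.66959558e-04, -9.64807071e-01, -2.62958161e-01,
         7.11386318e-02],
       [ 9.99999783e-01,  6.35410883e-04, -1.75273046e-04,
        -3.86552946e-04],
       [ 3.36191151e-04, -2.62958005e-01,  9.64807221e-01,
        -1.61241014e-01],
       [ 0.00000000e+00,  0.00000000e+00,  0.00000000e+00,
         1.00000000e+00]])}
```

View pics/top0.png

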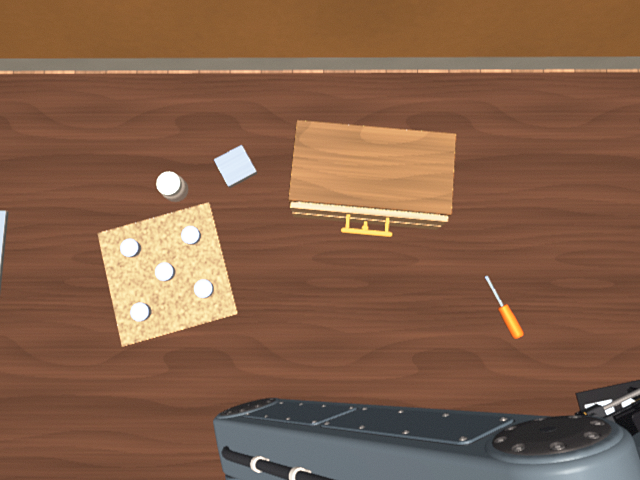

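View pics/side0.png

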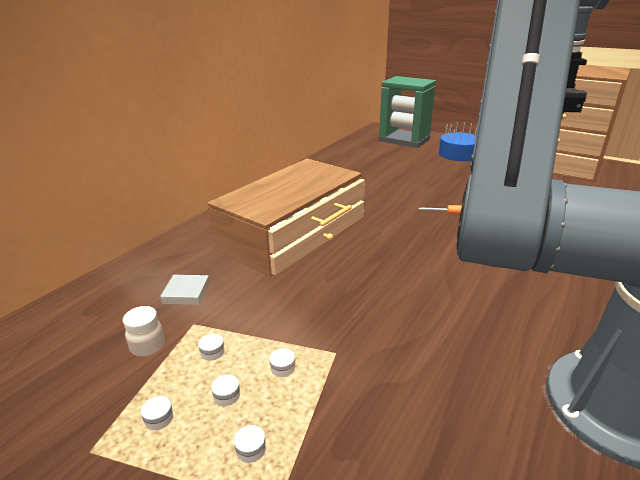

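The top view shows the five spares at about (130,248), (190,235), (164,271), (203,288) and (139,312). The handle bar is at (367,232) and the chest top's corners are at (297,121), (456,133), (452,214) and (290,201).

```bash
cat > h.py <<'E'
import numpy as np, cv2
from scipy.spatial.transform import Rotation as Rn
from rig import readout, viewer
def ray(name,uv,z):
    c=viewer.camera_info(name); R=c['R'];t=c['t']
    d=R.T@np.array([(uv[0]-c['cx'])/c['fx'],(uv[1]-c['cy'])/c['fy'],1]); o=-R.T@t
    return o+d*(z-o[2])/d[2]
def blobs(m,lo=60,hi=1e9):
    n,l,s,c=cv2.connectedComponentsWithStats(m.astype(np.uint8))
    return [(c[i],s[i]) for i in range(1,n) if lo<=s[i,4]<=hi]
def down(yawdeg):
    """tool pointing down, tool y along the horizontal direction yawdeg"""
    a=np.radians(yawdeg); y=np.array([np.cos(a),np.sin(a),0]); z=np.array([0,0,-1.]); return np.c_[np.cross(y,z),y,z]
def plan(targets,P=None,R=None):
    """rows from pose P,R (default: measured) to a list of (pos,rot)"""
    s=readout.read_state(); P=s['position'] if P is None else P; R=s['tcp_rot'] if R is None else R
    for p,r in targets:
        print(np.round(np.r_[R.T@(np.array(p)-P)/.25, Rn.from_matrix(R.T@r).as_rotvec(degrees=True)/90],3).tolist())
def tins(p,z,lo=100,hi=500):
    hsv=cv2.cvtColor(p,cv2.COLOR_RGB2HSV)
    return [(np.round(c,1),s[4],ray("top",c,z)[:2].round(4)) for c,s in blobs((hsv[:,:,1]<35)&(hsv[:,:,2]>200),lo,hi)]
E
python3 - <<'E'
from h import *
p=cv2.imread("pics/top0.png")[:,:,::-1].copy()
for t in tins(p,.027): print(t)
h=cv2.cvtColor(p,cv2.COLOR_RGB2HSV)
m=((h[:,:,0]>20)&(h[:,:,0]<32)&(h[:,:,1]>150)&(h[:,:,2]>120)); m[:,:320]=0; m[:,420:]=0;m[:200]=0;m[260:]=0
for c,s in blobs(m,20): print(c,s)
ys,xs=np.nonzero(m)
k=[(x,ys[xs==x].max()) for x in range(xs.min(),xs.max()+1) if (xs==x).any()]
a,b=[ray("top",q,.09) for q in (k[0],k[-1])];print(k[0],k[-1],a,b,np.degrees(np.arctan2(*(a-b)[[1,0]])))
for q in ((297,121),(456,133),(452,214),(290,201)): print(ray("top",q,.124).round(4))
for q in ((515,325),(488,278),(235,165),(169,183)): print(ray("top",q,.02).round(3))
E
```

```text
(array([167.9, 182.7]), np.int32(440), array([0.7125, 0.2976]))
(array([  1.4, 229.6]), np.int32(160), array([0.6018, 0.6759]))
(array([189.4, 234.3]), np.int32(257), array([0.5912, 0.2422]))
(array([128.4, 247.1]), np.int32(259), array([0.5615, 0.3802]))
(array([163.2, 271. ]), np.int32(267), array([0.5072, 0.2979]))
(array([202.3, 288.1]), np.int32(276), array([0.4691, 0.2077]))
(array([138.7, 311.5]), np.int32(276), array([0.4168, 0.3482]))
(341, np.int64(230)) (388, np.int64(224)) [ 0.59106274 -0.10172528  0.09      ] [ 0.60427815 -0.20292367  0.09      ] 97.44010654717225
[ 0.8239 -0.0066  0.124 ]
[ 0.7964 -0.3477  0.124 ]
[ 0.6195 -0.3323  0.124 ]
[0.6471 0.0065 0.124 ]
[ 0.39  -0.489  0.02 ]
[ 0.494 -0.434  0.02 ]
[0.757 0.144 0.02 ]
[0.714 0.297 0.02 ]
```

Chest yaw is about -4.6° and its centre about (0.722, -0.170), which puts the handle at about (0.585, -0.159).

```bash
cat >> h.py <<'E'
YAW=-4.6; CX=np.array([np.cos(np.radians(YAW)),np.sin(np.radians(YAW))]); CY=np.array([-CX[1],CX[0]]); C0=np.array([.7217,-.17])
def ch(x,y,z): return np.r_[C0+CX*x+CY*y,z]   # chest frame -> world
E
python3 - <<'E'
from h import *
plan([(ch(-.139,0,.17),down(YAW)),(ch(-.139,0,.073),down(YAW))])
E
```

```text
[1.872, -0.968, 0.209, -0.001, -0.001, -0.682]
[1.872, -0.967, 0.597, -0.001, -0.001, -0.682]
```

Call:
send_rows(moves=[[0.936,-0.484,0.1,0,0,-0.682],[0.936,-0.484,0.1,0,0,-0.682],[0.936,-0.484,0.1,0,0,-0.682],[0.936,-0.484,0.1,0,0,-0.682],[0.936,-0.484,0.1,0,0,-0.682],[0.936,-0.484,0.1,0,0,-0.682],[0.936,-0.484,0.1,0,0,-0.682],[0.936,-0.484,0.1,0,0,-0.682],[0.936,-0.484,0.1,0,0,-0.682],[0.936,-0.484,0.1,0,0,-0.682]], grip=0.35)

```text
time_s: 1.1
position: [0.4184, -0.3657, 0.1974]
tcp_rot: [[0.084, 0.996, -0.0], [0.996, -0.084, 0.0], [0.0, -0.0, -1.0]]
force: [-0.7, -0.6, 0.7]
opening: 0.356
grasp_force: 0.0
```

```bash
python3 - <<'E'
from h import *
plan([(ch(-.139,0,.17),down(YAW)),(ch(-.139,0,.073),down(YAW))])
E
```

```text
[0.88, 0.587, 0.11, -0.0, -0.0, -0.002]
[0.879, 0.587, 0.498, -0.0, -0.0, -0.002]
```

Call:
send_rows(moves=[[0.88,0.587,0.11,0,0,-0.002],[0.88,0.587,0.11,0,0,-0.002],[0.88,0.587,0.11,0,0,-0.002],[0.88,0.587,0.11,0,0,-0.002],[0.88,0.587,0.11,0,0,-0.002],[0.88,0.587,0.11,0,0,-0.002],[0.88,0.587,0.11,0,0,-0.002],[0.88,0.587,0.11,0,0,-0.002],[0.88,0.587,0.11,0,0,-0.002]])

```text
time_s: 2.0
position: [0.5818, -0.1596, 0.1702]
tcp_rot: [[0.08, 0.997, -0.0], [0.997, -0.08, -0.0], [-0.0, -0.0, -1.0]]
force: [-0.5, -0.3, 0.2]
opening: 0.35
grasp_force: 0.0
```

```bash
python3 - <<'E'
from h import *
p,d=viewer.capture("wrist"); cv2.imwrite("pics/w1.png",p[:,:,::-1])
plan([(ch(-.139,0,.073),down(YAW))])
c=viewer.camera_info("wrist"); T=c['tool_from_camera']
# where the bar should appear: project bar ends/mid
s=readout.read_state()
for y in (-.05,0,.05):
    q=s['tcp_rot'].T@(ch(-.137,y,.09)-s['position']); k=T[:3,:3].T@(q-T[:3,3]); th=np.arctan2(np.hypot(*k[:2]),k[2]); u=k[:2]/np.hypot(*k[:2])*th*c['fx']; print(u+[c['cx'],c['cy']])
E
```

```text
[0.004, 0.005, 0.389, -0.0, 0.0, -0.0]
[328.64060177 317.16293053]
[329.03401462 250.80224019]
[329.32387027 176.76529749]
```

View pics/w1.png

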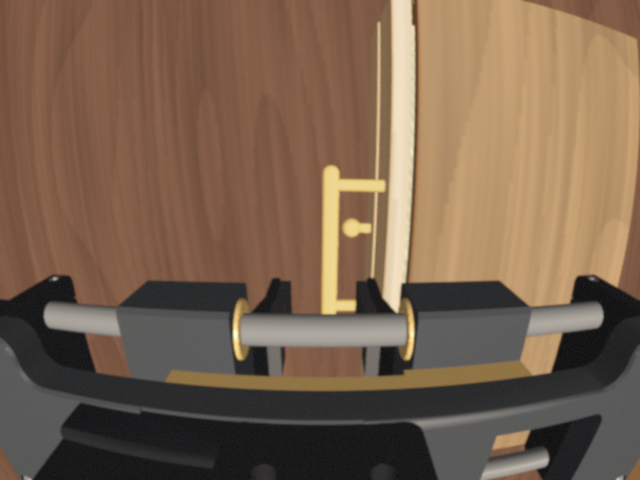

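The wrist view shows the bar at column 330 between the fingers, where I predicted it (329). I'll descend and grip.

Call:
send_rows(moves=[[0.0,0.005,0.15,0,0,0],[0.0,0.005,0.25,0,0,0],[0.0,0.005,0.32,0,0,0],[0.0,0.005,0.37,0,0,0],[0.0,0.005,0.389,0,0,0],[0.0,0.005,0.389,0,0,0]])

```text
time_s: 2.65
position: [0.5837, -0.1585, 0.0726]
tcp_rot: [[0.079, 0.997, -0.0], [0.997, -0.079, 0.0], [0.0, -0.001, -1.0]]
force: [0.3, -0.3, 0.2]
opening: 0.348
grasp_force: 0.0
```

Call:
send_rows(moves=[[0,0,0,0,0,0],[0,0,0,0,0,0],[0,0,0,0,0,0],[0,0,0,0,0,0],[0,0,0,0,0,0]], grip=0.0)

```text
time_s: 3.15
position: [0.5853, -0.1581, 0.0737]
tcp_rot: [[0.078, 0.997, 0.003], [0.997, -0.078, -0.001], [-0.001, 0.003, -1.0]]
force: [1.7, 0.3, 2.7]
opening: 0.113
grasp_force: 30.0
```

Call:
send_rows(moves=[[0,-0.03,0,0,0,0],[0,-0.09,0,0,0,0],[0,-0.16,0,0,0,0],[0,-0.23,0,0,0,0],[0,-0.3,0,0,0,0],[0,-0.37,0,0,0,0],[0,-0.43,0,0,0,0],[0,-0.47,0,0,0,0],[0,-0.495,0,0,0,0],[0,-0.51,0,0,0,0],[0,-0.514,0,0,0,0],[0,-0.514,0,0,0,0]])

```text
time_s: 4.35
position: [0.4567, -0.1464, 0.0736]
tcp_rot: [[0.08, 0.997, 0.003], [0.997, -0.08, 0.002], [0.002, 0.003, -1.0]]
force: [6.5, 8.7, 5.4]
opening: 0.116
grasp_force: 30.0
```

Call:
send_rows(moves=[[0,-0.008,0,0,0,0],[0,-0.008,0,0,0,0],[0,-0.008,0,0,0,0]])

```text
time_s: 4.65
position: [0.4567, -0.1465, 0.0737]
tcp_rot: [[0.08, 0.997, 0.007], [0.997, -0.08, 0.001], [0.001, 0.007, -1.0]]
force: [10.0, 10.8, 4.3]
opening: 0.116
grasp_force: 30.0
```

The drawer is against its stop. I'll release, rise and turn towards the first tin.

Call:
send_rows(moves=[[0,0.004,0,0,0,0],[0,0.004,0,0,0,0],[0,0.004,0,0,0,0],[0,0.004,-0.2,0,0,0],[0,0.004,-0.4,0,0,0],[0,0.004,-0.5,0,0,0],[0,0.004,-0.5,0,0,0]], grip=0.35)

```text
time_s: 5.35
position: [0.4563, -0.1492, 0.201]
tcp_rot: [[0.078, 0.997, 0.006], [0.997, -0.078, -0.004], [-0.004, 0.006, -1.0]]
force: [1.1, -0.3, -0.2]
opening: 0.348
grasp_force: 0.0
```

```bash
python3 - <<'E'
from h import *
plan([(np.array([.4691,.2077,.13]),down(85))])
E
```

```text
[1.428, -0.062, 0.278, 0.001, 0.005, -0.994]
```

Call:
send_rows(moves=[[1,-0.04,0.05,0,0.005,-0.994],[1,-0.04,0.05,0,0.005,-0.994],[1,-0.04,0.05,0,0.005,-0.994],[1,-0.04,0.05,0,0.005,-0.994],[1,-0.04,0.05,0,0.005,-0.994],[1,-0.04,0.05,0,0.005,-0.994],[1,-0.04,0.05,0,0.005,-0.994],[1,-0.04,0.05,0,0.005,-0.994],[1,-0.04,0.05,0,0.005,-0.994],[1,-0.04,0.05,0,0.005,-0.994],[1,-0.04,0.05,0,0.005,-0.994],[1,-0.04,0.05,0,0.005,-0.994]], grip=0.65)

```text
time_s: 6.55
position: [0.4628, 0.1018, 0.1839]
tcp_rot: [[-0.996, 0.087, -0.008], [0.087, 0.996, 0.005], [0.009, 0.004, -1.0]]
force: [-0.9, -0.2, 0.1]
opening: 0.655
grasp_force: 0.0
```

```bash
python3 - <<'E'
from h import *
p,d=viewer.capture("top"); cv2.imwrite("pics/t2.png",p[:,:,::-1]); np.save("pics/t2d.npy",d)
for t in tins(p,.027): print(t)
plan([(np.array([.4691,.2077,.13]),down(85)),(np.array([.4691,.2077,.0155]),down(85))])
E
```

```text
(array([167.8, 182.8]), np.int32(438), array([0.7124, 0.2977]))
(array([326.8, 232.8]), np.int32(159), array([ 0.5951, -0.0715]))
(array([  1.4, 227.3]), np.int32(122), array([0.6069, 0.6764]))
(array([361.8, 236.2]), np.int32(139), array([ 0.5874, -0.1511]))
(array([396. , 234.7]), np.int32(129), array([ 0.591 , -0.2287]))
(array([189.4, 234.3]), np.int32(254), array([0.5913, 0.2421]))
(array([335.2, 251.1]), np.int32(123), array([ 0.5531, -0.0907]))
(array([368.9, 255.7]), np.int32(105), array([ 0.5428, -0.1667]))
(array([128.4, 247.2]), np.int32(253), array([0.5615, 0.3803]))
(array([311.3, 248.8]), np.int32(274), array([ 0.5584, -0.0364]))
(array([346.6, 252.1]), np.int32(278), array([ 0.551 , -0.1164]))
(array([408.1, 266.2]), np.int32(116), array([ 0.5193, -0.2545]))
(array([212.9, 357.1]), np.int32(124), array([0.3182, 0.1786]))
(array([630.8, 405.6]), np.int32(394), array([ 0.2207, -0.7235]))
(array([634.8, 434.1]), np.int32(212), array([ 0.1624, -0.7263]))
[0.011, 0.423, 0.218, 0.003, -0.005, -0.001]
[0.008, 0.421, 0.676, 0.003, -0.005, -0.001]
```

View pics/t2.png

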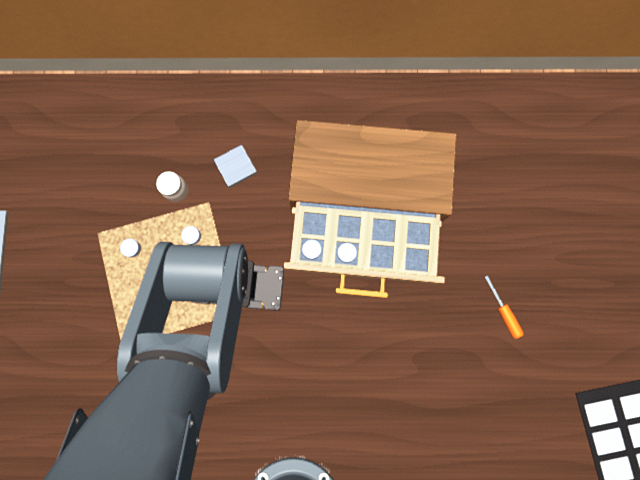

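The open drawer shows two stock tins in the near row, at (311,249) and (347,252). The other six pockets are empty. I'll check the pocket model against the picture.

```bash
python3 - <<'E'
from h import *
p=cv2.imread("pics/t2.png")[:,:,::-1].copy()
for q,y in (((311.3,248.8),.114),((346.6,252.1),.038)): print(ray("top",q,.089)[:2],ch(-.184,y,0)[:2])
h=cv2.cvtColor(p,cv2.COLOR_RGB2HSV)
m=(h[:,:,0]>95)&(h[:,:,0]<130)&(h[:,:,1]>30)&(h[:,:,2]<200); m[:,:285]=0;m[:,450:]=0;m[:195]=0;m[285:]=0
m=cv2.morphologyEx(m.astype(np.uint8),cv2.MORPH_OPEN,np.ones((3,3)))
for c,s in blobs(m,50): print(c.round(1),s,ray("top",(s[0]+s[2]/2-.5,s[1]+s[3]/2-.5),.067)[:2].round(4))
for x in (-.126,-.184): print([ch(x,y,0)[:2].round(4).tolist() for y in (.114,.038,-.038,-.114)])
E
```

```text
[ 0.55032311 -0.03799972] [ 0.54743536 -0.04161061]
[ 0.54333333 -0.11352991] [ 0.54134025 -0.1173658 ]
[308.  222.5] [304 213   9  21 111] [ 0.6105 -0.0299]
[352.  227.6] [345 221  15  14 118] [ 0.6005 -0.1267]
[413.2 232.6] [408 223  12  21 142] [ 0.5884 -0.2613]
[387.1 250.2] [382 247  11   9  62] [ 0.5486 -0.2026]
[415.3 253.1] [412 249   8  11  64] [ 0.5421 -0.2644]
[374.  255.7] [371 250   8  12  68] [ 0.5387 -0.1752]
[415.6 265.7] [406 258  19  13 118] [ 0.5203 -0.2627]
[[0.6052, -0.0463], [0.5992, -0.122], [0.5931, -0.1978], [0.587, -0.2735]]
[[0.5474, -0.0416], [0.5413, -0.1174], [0.5352, -0.1931], [0.5292, -0.2689]]
```

Call:
send_rows(moves=[[0.01,0.2,0.15,0,-0.005,0],[0.01,0.422,0.25,0,-0.005,0],[0.01,0.422,0.4,0,-0.005,0],[0.009,0.421,0.5,0,-0.005,0],[0.009,0.421,0.58,0,-0.005,0],[0.009,0.421,0.64,0,-0.005,0],[0.008,0.421,0.672,0,-0.005,0],[0.008,0.421,0.672,0,-0.005,0],[0.008,0.421,0.672,0,-0.005,0]])

```text
time_s: 7.5
position: [0.4708, 0.2079, 0.018]
tcp_rot: [[-0.996, 0.088, 0.003], [0.088, 0.996, 0.005], [-0.003, 0.005, -1.0]]
force: [-0.6, 0.6, 0.3]
opening: 0.651
grasp_force: 0.0
```

Call:
send_rows(moves=[[0,0,0.008,0,0,0],[0,0,0.008,0,0,0],[0,0,0.008,0,0,0],[0,0,0.008,0,0,0],[0,0,0.008,0,0,0]], grip=0.0)

```text
time_s: 8.0
position: [0.471, 0.2081, 0.0164]
tcp_rot: [[-0.996, 0.087, 0.004], [0.087, 0.996, 0.005], [-0.004, 0.005, -1.0]]
force: [0.3, -0.8, 3.6]
opening: 0.447
grasp_force: 30.0
```

Call:
send_rows(moves=[[0,0,-0.1,0,0,0],[0,0,-0.3,0,0,0],[0,0,-0.5,0,0,0],[0,0,-0.6,0,0,0],[0,0,-0.6,0,0,0]])

```text
time_s: 8.5
position: [0.4728, 0.2081, 0.1697]
tcp_rot: [[-0.996, 0.087, 0.012], [0.087, 0.996, 0.007], [-0.012, 0.008, -1.0]]
force: [0.0, -0.2, -0.9]
opening: 0.45
grasp_force: 30.0
```

```bash
python3 - <<'E'
from h import *
p=cv2.imread("pics/t2.png")[:,:,::-1].copy()
h=cv2.cvtColor(p,cv2.COLOR_RGB2HSV)
m=(h[:,:,0]>60)&(h[:,:,2]<215)&(h[:,:,0]<150); m[:,:285]=0;m[:,450:]=0;m[:195]=0;m[285:]=0
m=cv2.morphologyEx(m.astype(np.uint8),cv2.MORPH_CLOSE,np.ones((3,3)))
for c,s in blobs(m,80):
    print(c.round(1),s,ray("top",c,.07)[:2].round(4))
    print([ray("top",q,.075)[:2].round(4).tolist() for q in ((s[0],s[1]),(s[0]+s[2]-1,s[1]+s[3]-1))])
cv2.imwrite("pics/z.png",cv2.resize(p[195:305,280:450,::-1],None,fx=4.5,fy=4.5,interpolation=cv2.INTER_CUBIC))
E
```

```text
[366.7 209.1] [300 202 135  16 505] [ 0.6413 -0.1592]
[[0.656, -0.0122], [0.6226, -0.3055]]
[314.1 223.5] [303 213  23  22 463] [ 0.6087 -0.0433]
[[0.6313, -0.019], [0.5847, -0.0673]]
[348.5 226.7] [337 216  24  23 470] [ 0.6018 -0.119 ]
[[0.6247, -0.0936], [0.576, -0.1435]]
[383.1 229.9] [372 219  23  23 463] [ 0.5948 -0.1946]
[[0.6181, -0.1701], [0.5695, -0.2172]]
[417.8 233.1] [407 222  23  23 455] [ 0.5878 -0.2702]
[[0.6115, -0.2464], [0.563, -0.2928]]
[312.1 251.5] [300 239  24  23 181] [ 0.5469 -0.0393]
[[0.5736, -0.0129], [0.5256, -0.0631]]
[345.8 254.4] [335 242  24  23 180] [ 0.5405 -0.1125]
[[0.5671, -0.0891], [0.5192, -0.1386]]
[381.1 256.2] [370 245  23  23 474] [ 0.5369 -0.1892]
[[0.5607, -0.165], [0.5129, -0.2117]]
[416.2 259.4] [405 248  23  24 468] [ 0.53  -0.265]
[[0.5542, -0.2406], [0.5044, -0.2866]]
```

View pics/z.png

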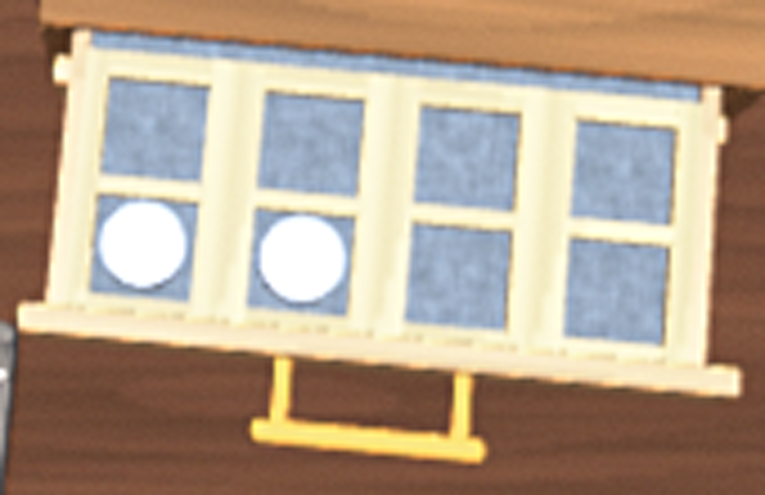

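Fitting the pocket centres gives a chest yaw of -5.26° and an origin of (0.7238, -0.1684). I'll place the first tin in the far row at y = +114.

```bash
sed -i 's/YAW=-4.6/YAW=-5.26/; s/\[.7217,-.17\]/[.7238,-.1684]/' h.py
cat >> h.py <<'E'
D=down(90+YAW)
def place(col,row=-.126,dx=.0,z=.079):
    """rows to above, then down in, the pocket; dx = TCP minus tin along world x"""
    q=ch(row,col,z)+[dx,0,0]; plan([(q+[0,0,.165-z],D),(q,D)])
E
python3 - <<'E'
from h import *
place(.114,dx=.0015)
E
```

```text
[-0.635, -0.954, 0.019, 0.005, 0.007, 0.003]
[-0.631, -0.957, 0.363, 0.005, 0.007, 0.003]
```

Call:
send_rows(moves=[[-0.1,-0.15,0,0.005,0.007,0.003],[-0.22,-0.34,0,0.005,0.007,0.003],[-0.35,-0.53,0.01,0.005,0.007,0.003],[-0.48,-0.72,0.01,0.005,0.007,0.003],[-0.58,-0.87,0.019,0.005,0.007,0.003],[-0.62,-0.94,0.019,0.005,0.007,0.003],[-0.635,-0.954,0.019,0.005,0.007,0.003],[-0.635,-0.954,0.019,0.005,0.007,0.003],[-0.635,-0.954,0.019,0.005,0.007,0.003]])

```text
time_s: 9.4
position: [0.6059, -0.0427, 0.1589]
tcp_rot: [[-0.996, 0.091, -0.012], [0.091, 0.996, -0.001], [0.012, -0.002, -1.0]]
force: [-0.8, 0.5, -0.8]
opening: 0.448
grasp_force: 30.0
```

```bash
python3 - <<'E'
from h import *
place(.114,dx=.0015)
E
```

```text
[-0.017, -0.001, -0.025, -0.001, -0.008, 0.0]
[-0.022, -0.0, 0.319, -0.001, -0.008, 0.0]
```

Call:
send_rows(moves=[[0,0,0,0,0,0],[0,0,0,0,0,0],[0,0,0,0,0,0]])

```text
time_s: 9.7
position: [0.6073, -0.0429, 0.1605]
tcp_rot: [[-0.996, 0.09, -0.009], [0.09, 0.996, -0.002], [0.008, -0.003, -1.0]]
force: [-0.3, -0.3, -0.9]
opening: 0.45
grasp_force: 30.0
```

```bash
python3 - <<'E'
from h import *
place(.114,dx=.0015)
E
```

```text
[-0.012, -0.001, -0.018, -0.002, -0.005, 0.001]
[-0.015, 0.0, 0.326, -0.002, -0.005, 0.001]
```

Call:
send_rows(moves=[[-0.006,0,0.08,0,0,0],[-0.006,0,0.16,0,0,0],[-0.006,0,0.22,0,0,0],[-0.006,0,0.26,0,0,0],[-0.006,0,0.28,0,0,0],[-0.006,0,0.3,0,0,0],[-0.006,0,0.3,0,0,0],[-0.006,0,0.3,0,0,0],[-0.006,0,0.3,0,0,0]])

```text
time_s: 10.6
position: [0.609, -0.0444, 0.086]
tcp_rot: [[-0.996, 0.092, -0.007], [0.092, 0.996, -0.002], [0.007, -0.003, -1.0]]
force: [0.3, -0.1, -0.6]
opening: 0.446
grasp_force: 30.0
```

```bash
python3 - <<'E'
from h import *
place(.114,dx=.0015)
p,d=viewer.capture("wrist"); cv2.imwrite("pics/w3.png",p[:,:,::-1])
E
```

```text
[-0.002, 0.004, -0.316, -0.002, -0.004, 0.0]
[-0.005, 0.005, 0.028, -0.002, -0.004, 0.0]
```

View pics/w3.png

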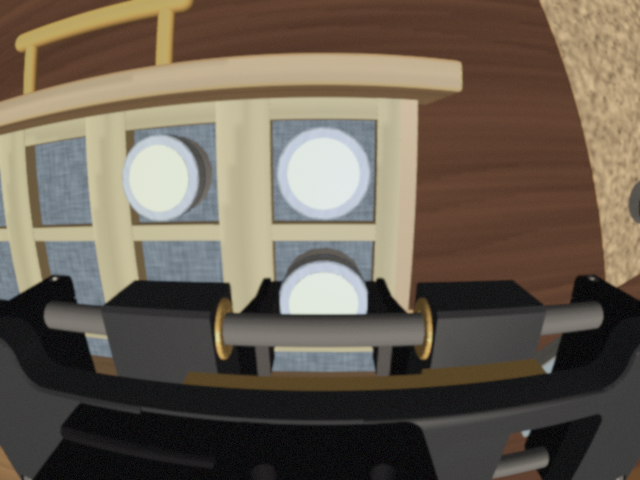

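The held tin, at about (324,290), sits centred over its pocket (columns 272–375). I'll lower and release.

Call:
send_rows(moves=[[-0.004,0.003,0.012,0,-0.004,0],[-0.004,0.003,0.024,0,-0.004,0],[-0.004,0.003,0.028,0,-0.004,0],[-0.004,0.003,0.028,0,-0.004,0],[-0.004,0.003,0.028,0,-0.004,0]])

```text
time_s: 11.15
position: [0.6094, -0.0436, 0.0786]
tcp_rot: [[-0.996, 0.091, -0.002], [0.092, 0.996, -0.003], [0.002, -0.003, -1.0]]
force: [-0.6, -0.3, 4.0]
opening: 0.446
grasp_force: 30.0
```

Call:
send_rows(moves=[[0,0,0,0,0,0],[0,0,0,0,0,0],[0,0,0,0,0,0],[0,0,-0.1,0,0,0],[0,0,-0.25,0,0,0],[0,0,-0.35,0,0,0],[0,0,-0.35,0,0,0]], grip=0.65)

```text
time_s: 11.85
position: [0.6126, -0.0441, 0.1698]
tcp_rot: [[-0.996, 0.091, 0.006], [0.091, 0.996, -0.005], [-0.007, -0.004, -1.0]]
force: [0.5, 0.2, -0.3]
opening: 0.648
grasp_force: 0.0
```

```bash
cat >> h.py <<'E'
def look():
    s=readout.read_state(); p,d=viewer.capture("top"); cv2.imwrite("pics/t_%d.png"%(s['time_s']*10),p[:,:,::-1])
    for c,a,q in tins(p,.027,150,420):
        if .38<q[0]<.65 and q[1]>.1: print('mat',c,a,q)
    for c,a,q in tins(p,.089,150,420):
        l=np.array([CX,CY])@(q-C0)
        if -.215<l[0]<-.1 and abs(l[1])<.15: print('drawer',c,a,l.round(4))
def pick(x,y):
    for z in (.13,.0160):plan([(np.array([x,y,z]),D)])
E
python3 - <<'E'
from h import *
look(); s=readout.read_state(); pick(.4691,.2077)
E
```

```text
mat [189.4 234.2] 250 [0.5915 0.2421]
mat [128.3 247.1] 251 [0.5615 0.3804]
mat [163.2 271. ] 260 [0.5072 0.2978]
mat [138.7 311.3] 269 [0.417  0.3482]
drawer [346.6 252. ] 273 [-0.1847  0.038 ]
[0.658, 0.95, 0.145, -0.002, 0.002, 0.0]
[0.659, 0.952, 0.601, -0.002, 0.002, 0.0]
```

```bash
python3 - <<'E'
from h import *
pick(.5915,.2421)
E
```

```text
[0.183, 1.132, 0.146, -0.002, 0.002, 0.0]
[0.184, 1.133, 0.602, -0.002, 0.002, 0.0]
```

Call:
send_rows(moves=[[0.02,0.15,0,0,0,0],[0.05,0.35,0,0,0,0],[0.09,0.55,0,0,0,0],[0.12,0.74,0.05,0,0,0],[0.15,0.88,0.1,0,0,0],[0.17,0.97,0.14,0,0,0],[0.18,1.0,0.16,0,0,0]])

```text
time_s: 12.6
position: [0.5852, 0.2118, 0.1223]
tcp_rot: [[-0.996, 0.088, -0.007], [0.088, 0.996, -0.003], [0.007, -0.004, -1.0]]
force: [0.3, -0.4, -0.4]
opening: 0.651
grasp_force: 0.0
```

Call:
send_rows(moves=[[0.003,0.09,0.04,0,0,0],[0.003,0.132,0.06,0,0,0],[0.003,0.132,0.1,0,0,0],[0.003,0.132,0.1,0,0,0],[0.003,0.132,0.1,0,0,0]])

```text
time_s: 13.1
position: [0.5898, 0.2411, 0.0997]
tcp_rot: [[-0.996, 0.093, -0.003], [0.093, 0.996, -0.003], [0.003, -0.004, -1.0]]
force: [-0.1, 0.1, -0.4]
opening: 0.649
grasp_force: 0.0
```

```bash
python3 - <<'E'
from h import *
pick(.5915,.2421)
E
```

```text
[-0.006, 0.004, -0.121, -0.002, -0.002, -0.001]
[-0.007, 0.006, 0.335, -0.002, -0.002, -0.001]
```

Call:
send_rows(moves=[[-0.004,0.004,0.1,0,0,0],[-0.004,0.004,0.19,0,0,0],[-0.004,0.004,0.26,0,0,0],[-0.004,0.004,0.305,0,0,0],[-0.004,0.004,0.325,0,0,0],[-0.004,0.004,0.333,0,0,0],[-0.004,0.004,0.333,0,0,0],[-0.004,0.004,0.333,0,0,0]])

```text
time_s: 13.9
position: [0.5915, 0.2432, 0.0178]
tcp_rot: [[-0.996, 0.092, -0.0], [0.092, 0.996, -0.002], [0.0, -0.002, -1.0]]
force: [0.5, -0.8, 0.2]
opening: 0.65
grasp_force: 0.0
```

Call:
send_rows(moves=[[0,0,0,0,0,0],[0,0,0,0,0,0],[0,0,0,0,0,0],[0,0,0,0,0,0]], grip=0.0)

```text
time_s: 14.3
position: [0.591, 0.2432, 0.0172]
tcp_rot: [[-0.996, 0.091, -0.002], [0.091, 0.996, -0.003], [0.002, -0.003, -1.0]]
force: [-1.0, 1.0, 1.8]
opening: 0.448
grasp_force: 30.0
```

Call:
send_rows(moves=[[0,0,-0.08,0,0,0],[0,0,-0.24,0,0,0],[0,0,-0.42,0,0,0],[0,0,-0.55,0,0,0],[0,0,-0.6,0,0,0],[0,0,-0.6,0,0,0]])

```text
time_s: 14.9
position: [0.5922, 0.2438, 0.1686]
tcp_rot: [[-0.996, 0.091, 0.002], [0.091, 0.996, -0.002], [-0.002, -0.002, -1.0]]
force: [-0.9, -0.4, -0.5]
opening: 0.445
grasp_force: 30.0
```

```bash
python3 - <<'E'
from h import *
place(.038)
E
```

```text
[-0.171, -1.442, 0.017, -0.001, 0.001, 0.0]
[-0.17, -1.441, 0.361, -0.001, 0.001, 0.0]
```

Call:
send_rows(moves=[[-0.02,-0.15,0,0,0,0],[-0.04,-0.34,0,0,0,0],[-0.07,-0.54,0,0,0,0],[-0.09,-0.74,0,0,0,0],[-0.11,-0.94,0,0,0,0],[-0.118,-1.0,0,0,0,0]])

```text
time_s: 15.5
position: [0.5962, -0.0126, 0.1647]
tcp_rot: [[-0.995, 0.096, -0.007], [0.096, 0.995, -0.003], [0.006, -0.004, -1.0]]
force: [0.7, 0.9, 0.0]
opening: 0.45
grasp_force: 30.0
```

Call:
send_rows(moves=[[-0.03,-0.2,0.01,0,0,0],[-0.045,-0.36,0.01,0,0,0],[-0.05,-0.425,0.01,0,0,0],[-0.053,-0.442,0.01,0,0,0],[-0.053,-0.442,0.05,0,0,0],[-0.053,-0.442,0.12,0,0,0],[-0.053,-0.442,0.18,0,0,0],[-0.053,-0.442,0.22,0,0,0],[-0.053,-0.442,0.22,0,0,0],[-0.053,-0.442,0.22,0,0,0]])

```text
time_s: 16.5
position: [0.6006, -0.1184, 0.1126]
tcp_rot: [[-0.996, 0.09, -0.003], [0.09, 0.996, -0.002], [0.002, -0.002, -1.0]]
force: [-0.3, -0.8, 0.1]
opening: 0.447
grasp_force: 30.0
```

```bash
python3 - <<'E'
from h import *
place(.038,z=.0795)
E
```

```text
[-0.005, -0.003, -0.21, -0.002, -0.002, 0.001]
[-0.005, -0.002, 0.132, -0.002, -0.002, 0.001]
```

Call:
send_rows(moves=[[-0.005,-0.002,0.05,0,0,0],[-0.005,-0.002,0.09,0,0,0],[-0.005,-0.002,0.115,0,0,0],[-0.005,-0.002,0.126,0,0,0],[-0.005,-0.002,0.131,0,0,0],[-0.005,-0.002,0.131,0,0,0],[-0.005,-0.002,0.131,0,0,0]])

```text
time_s: 17.2
position: [0.602, -0.1204, 0.0803]
tcp_rot: [[-0.996, 0.092, -0.002], [0.092, 0.996, -0.003], [0.001, -0.003, -1.0]]
force: [0.2, -0.4, -0.7]
opening: 0.447
grasp_force: 30.0
```

Call:
send_rows(moves=[[0,0,0,0,0,0],[0,0,0,0,0,0],[0,0,0,0,0,0],[0,0,-0.1,0,0,0],[0,0,-0.25,0,0,0],[0,0,-0.35,0,0,0],[0,0,-0.35,0,0,0]], grip=0.65)

```text
time_s: 17.9
position: [0.6047, -0.121, 0.1719]
tcp_rot: [[-0.996, 0.091, 0.006], [0.091, 0.996, -0.006], [-0.007, -0.006, -1.0]]
force: [-0.6, 1.3, 0.2]
opening: 0.647
grasp_force: 0.0
```

```bash
python3 - <<'E'
from h import *
look(); pick(.5072,.2978)
E
```

```text
mat [128.3 247.2] 252 [0.5614 0.3804]
mat [163.2 271.1] 261 [0.5071 0.2979]
[0.536, 1.632, 0.15, -0.003, 0.002, 0.0]
[0.538, 1.633, 0.606, -0.003, 0.002, 0.0]
```

Call:
send_rows(moves=[[0.05,0.15,0,0,0,0],[0.11,0.34,0,0,0,0],[0.17,0.53,0,0,0,0],[0.23,0.72,0,0,0,0],[0.3,0.91,0,0,0,0],[0.33,1.0,0.03,0,0,0]])

```text
time_s: 18.55
position: [0.5401, 0.14, 0.1586]
tcp_rot: [[-0.996, 0.089, -0.005], [0.089, 0.996, -0.002], [0.005, -0.002, -1.0]]
force: [-0.2, -0.8, -0.0]
opening: 0.651
grasp_force: 0.0
```

Call:
send_rows(moves=[[0.06,0.19,0.02,0,0,0],[0.12,0.38,0.06,0,0,0],[0.17,0.53,0.1,0,0,0],[0.2,0.61,0.16,0,0,0],[0.206,0.633,0.24,0,0,0],[0.206,0.633,0.24,0,0,0],[0.206,0.633,0.24,0,0,0],[0.206,0.633,0.24,0,0,0]])

```text
time_s: 19.35
position: [0.5062, 0.298, 0.0994]
tcp_rot: [[-0.996, 0.093, -0.002], [0.093, 0.996, -0.003], [0.002, -0.003, -1.0]]
force: [0.2, 1.5, -0.6]
opening: 0.652
grasp_force: 0.0
```

```bash
python3 - <<'E'
from h import *
look(); pick(.5071,.2979)
E
```

```text
mat [138.7 311.4] 274 [0.4168 0.3482]
drawer [322.2 234.5] 306 [-0.1517  0.0936]
drawer [361.7 237. ] 170 [-0.1491  0.0086]
drawer [396.  237.2] 164 [-0.1427 -0.0647]
drawer [313.5 222.6] 271 [-0.1274  0.1147]
drawer [349.2 224.9] 278 [-0.1253  0.0377]
drawer [339.2 249. ] 192 [-0.1795  0.0545]
drawer [311.3 248.8] 278 [-0.1847  0.1139]
drawer [346.6 252.1] 279 [-0.1847  0.038 ]
[-0.002, -0.0, -0.121, -0.002, -0.001, -0.001]
[-0.003, 0.001, 0.335, -0.002, -0.001, -0.001]
```

Both placed tins are in their pockets. I'll pick the third spare.

Call:
send_rows(moves=[[-0.002,0,0.1,0,0,0],[-0.002,0,0.19,0,0,0],[-0.002,0,0.26,0,0,0],[-0.002,0,0.305,0,0,0],[-0.002,0,0.325,0,0,0],[-0.002,0,0.333,0,0,0],[-0.002,0,0.333,0,0,0],[-0.002,0,0.333,0,0,0]])

```text
time_s: 20.2
position: [0.5066, 0.2986, 0.0167]
tcp_rot: [[-0.996, 0.092, -0.001], [0.092, 0.996, -0.002], [0.0, -0.002, -1.0]]
force: [-0.0, -0.4, 0.7]
opening: 0.651
grasp_force: 0.0
```

Call:
send_rows(moves=[[0,0,0,0,0,0],[0,0,0,0,0,0],[0,0,0,0,0,0],[0,0,0,0,0,0]], grip=0.0)

```text
time_s: 20.6
position: [0.5061, 0.2984, 0.0162]
tcp_rot: [[-0.996, 0.091, -0.002], [0.091, 0.996, -0.003], [0.002, -0.003, -1.0]]
force: [-0.1, -0.7, 1.2]
opening: 0.448
grasp_force: 30.0
```

Call:
send_rows(moves=[[0,0,-0.08,0,0,0],[0,0,-0.24,0,0,0],[0,0,-0.42,0,0,0],[0,0,-0.55,0,0,0],[0,0,-0.6,0,0,0],[0,0,-0.6,0,0,0]])

```text
time_s: 21.2
position: [0.5073, 0.2992, 0.1675]
tcp_rot: [[-0.996, 0.091, 0.002], [0.091, 0.996, -0.001], [-0.002, -0.001, -1.0]]
force: [0.2, 0.2, -1.6]
opening: 0.449
grasp_force: 30.0
```

```bash
python3 - <<'E'
from h import *
place(-.038)
E
```

```text
[-0.529, -1.935, 0.013, -0.001, 0.001, 0.0]
[-0.529, -1.935, 0.357, -0.001, 0.001, 0.0]
```

Call:
send_rows(moves=[[-0.04,-0.15,0,0,0,0],[-0.1,-0.34,0,0,0,0],[-0.15,-0.53,0,0,0,0],[-0.2,-0.72,0,0,0,0],[-0.25,-0.91,0,0,0,0],[-0.273,-1.0,0,0,0,0]])

```text
time_s: 21.8
position: [0.5506, 0.0398, 0.1638]
tcp_rot: [[-0.995, 0.095, -0.006], [0.095, 0.995, -0.003], [0.006, -0.004, -1.0]]
force: [-0.4, 0.7, -0.6]
opening: 0.449
grasp_force: 30.0
```

Call:
send_rows(moves=[[-0.05,-0.19,0.01,0,0,0],[-0.1,-0.38,0.01,0,0,0],[-0.15,-0.57,0.01,0,0,0],[-0.2,-0.75,0.01,0,0,0],[-0.24,-0.88,0.01,0,0,0],[-0.256,-0.93,0.02,0,0,0],[-0.256,-0.935,0.06,0,0,0],[-0.256,-0.935,0.13,0,0,0],[-0.256,-0.935,0.19,0,0,0],[-0.256,-0.935,0.22,0,0,0],[-0.256,-0.935,0.22,0,0,0],[-0.256,-0.935,0.22,0,0,0]])

```text
time_s: 23.0
position: [0.5935, -0.194, 0.1117]
tcp_rot: [[-0.996, 0.09, -0.003], [0.09, 0.996, -0.002], [0.003, -0.002, -1.0]]
force: [0.2, 0.6, -0.5]
opening: 0.447
grasp_force: 30.0
```

```bash
python3 - <<'E'
from h import *
place(-.038,z=.0788)
E
```

```text
[-0.005, -0.003, -0.213, -0.001, -0.002, 0.001]
[-0.006, -0.002, 0.132, -0.001, -0.002, 0.001]
```

Call:
send_rows(moves=[[-0.005,-0.002,0.05,0,0,0],[-0.005,-0.002,0.09,0,0,0],[-0.005,-0.002,0.115,0,0,0],[-0.005,-0.002,0.126,0,0,0],[-0.005,-0.002,0.132,0,0,0],[-0.005,-0.002,0.132,0,0,0],[-0.005,-0.002,0.132,0,0,0]])

```text
time_s: 23.7
position: [0.595, -0.1961, 0.0793]
tcp_rot: [[-0.996, 0.092, -0.002], [0.092, 0.996, -0.003], [0.001, -0.003, -1.0]]
force: [0.8, -0.2, -1.7]
opening: 0.448
grasp_force: 30.0
```

Call:
send_rows(moves=[[0,0,0,0,0,0],[0,0,0,0,0,0],[0,0,0,0,0,0],[0,0,-0.1,0,0,0],[0,0,-0.25,0,0,0],[0,0,-0.35,0,0,0],[0,0,-0.35,0,0,0]], grip=0.65)

```text
time_s: 24.4
position: [0.5977, -0.197, 0.171]
tcp_rot: [[-0.996, 0.091, 0.006], [0.091, 0.996, -0.007], [-0.007, -0.007, -1.0]]
force: [-0.7, -0.5, 0.4]
opening: 0.649
grasp_force: 0.0
```

```bash
python3 - <<'E'
from h import *
look(); pick(.5614,.3804)
E
```

```text
mat [128.3 247.1] 251 [0.5615 0.3804]
drawer [313.5 222.5] 261 [-0.1273  0.1148]
drawer [311.4 248.7] 266 [-0.1844  0.1139]
[0.35, 2.285, 0.143, -0.003, 0.002, 0.0]
[0.352, 2.287, 0.599, -0.003, 0.002, 0.0]
```

Call:
send_rows(moves=[[0.02,0.15,0,0,0,0],[0.05,0.34,0,0,0,0],[0.08,0.53,0,0,0,0],[0.11,0.73,0,0,0,0],[0.14,0.92,0,0,0,0],[0.15,1.0,0,0,0,0]])

```text
time_s: 25.05
position: [0.5779, 0.061, 0.1641]
tcp_rot: [[-0.996, 0.088, -0.007], [0.088, 0.996, -0.001], [0.007, -0.002, -1.0]]
force: [0.3, -1.3, -0.1]
opening: 0.65
grasp_force: 0.0
```

Call:
send_rows(moves=[[0.03,0.19,0,0,0,0],[0.06,0.39,0,0,0,0],[0.09,0.58,0,0,0,0],[0.12,0.77,0.02,0,0,0],[0.14,0.92,0.04,0,0,0],[0.15,1.0,0.06,0,0,0]])

```text
time_s: 25.65
position: [0.5641, 0.3122, 0.1482]
tcp_rot: [[-0.996, 0.089, -0.005], [0.089, 0.996, -0.003], [0.005, -0.003, -1.0]]
force: [-0.1, -0.6, -0.3]
opening: 0.651
grasp_force: 0.0
```

Call:
send_rows(moves=[[0.02,0.12,0.04,0,0,0],[0.04,0.22,0.08,0,0,0],[0.05,0.285,0.14,0,0,0],[0.05,0.285,0.2,0,0,0],[0.05,0.285,0.2,0,0,0],[0.05,0.285,0.2,0,0,0]])

```text
time_s: 26.25
position: [0.5597, 0.3794, 0.0989]
tcp_rot: [[-0.996, 0.093, -0.004], [0.093, 0.996, -0.004], [0.004, -0.005, -1.0]]
force: [0.9, -0.3, -0.3]
opening: 0.655
grasp_force: 0.0
```

```bash
python3 - <<'E'
from h import *
look(); pick(.5615,.3804)
E
```

```text
mat [138.7 311.4] 270 [0.417  0.3482]
drawer [313.5 222.5] 266 [-0.1274  0.1147]
drawer [349.1 224.9] 275 [-0.1255  0.0378]
drawer [384.4 227.7] 275 [-0.1244 -0.0385]
drawer [311.4 248.8] 271 [-0.1846  0.1139]
drawer [346.6 252.1] 275 [-0.1847  0.038 ]
[-0.004, 0.003, -0.121, -0.002, -0.002, -0.001]
[-0.005, 0.005, 0.335, -0.002, -0.002, -0.001]
```

Call:
send_rows(moves=[[-0.002,0.003,0.1,0,0,0],[-0.002,0.003,0.19,0,0,0],[-0.002,0.003,0.26,0,0,0],[-0.002,0.003,0.305,0,0,0],[-0.002,0.003,0.325,0,0,0],[-0.002,0.003,0.333,0,0,0],[-0.002,0.003,0.333,0,0,0],[-0.002,0.003,0.333,0,0,0]])

```text
time_s: 27.1
position: [0.561, 0.3818, 0.0177]
tcp_rot: [[-0.996, 0.092, -0.001], [0.092, 0.996, -0.002], [0.0, -0.002, -1.0]]
force: [-0.2, -0.2, -0.1]
opening: 0.645
grasp_force: 0.0
```

Call:
send_rows(moves=[[0,0,0,0,0,0],[0,0,0,0,0,0],[0,0,0,0,0,0],[0,0,0,0,0,0]], grip=0.0)

```text
time_s: 27.5
position: [0.5605, 0.3815, 0.0171]
tcp_rot: [[-0.996, 0.091, -0.002], [0.091, 0.996, -0.003], [0.002, -0.003, -1.0]]
force: [-0.7, -0.5, 0.8]
opening: 0.446
grasp_force: 30.0
```

Call:
send_rows(moves=[[0,0,-0.08,0,0,0],[0,0,-0.24,0,0,0],[0,0,-0.42,0,0,0],[0,0,-0.55,0,0,0],[0,0,-0.6,0,0,0],[0,0,-0.6,0,0,0]])

```text
time_s: 28.1
position: [0.5617, 0.3824, 0.1688]
tcp_rot: [[-0.996, 0.092, 0.002], [0.092, 0.996, -0.001], [-0.002, -0.001, -1.0]]
force: [0.5, 0.1, -0.2]
opening: 0.454
grasp_force: 30.0
```

```bash
python3 - <<'E'
from h import *
place(-.114)
E
```

```text
[-0.343, -2.591, 0.018, -0.0, 0.001, 0.0]
[-0.343, -2.59, 0.362, -0.0, 0.001, 0.0]
```

Call:
send_rows(moves=[[-0.02,-0.15,0,0,0,0],[-0.045,-0.34,0,0,0,0],[-0.07,-0.53,0,0,0,0],[-0.095,-0.72,0,0,0,0],[-0.12,-0.91,0,0,0,0],[-0.132,-1.0,0,0,0,0]])

```text
time_s: 28.7
position: [0.5688, 0.1261, 0.1646]
tcp_rot: [[-0.995, 0.095, -0.008], [0.095, 0.996, -0.004], [0.008, -0.005, -1.0]]
force: [0.6, 0.4, -1.3]
opening: 0.448
grasp_force: 30.0
```

Call:
send_rows(moves=[[-0.025,-0.19,0,0,0,0],[-0.05,-0.38,0,0,0,0],[-0.075,-0.57,0,0,0,0],[-0.1,-0.76,0,0,0,0],[-0.125,-0.95,0,0,0,0],[-0.132,-1.0,0,0,0,0]])

```text
time_s: 29.3
position: [0.5797, -0.1268, 0.1655]
tcp_rot: [[-0.995, 0.096, -0.005], [0.096, 0.995, -0.003], [0.005, -0.004, -1.0]]
force: [0.0, 0.5, -0.1]
opening: 0.45
grasp_force: 30.0
```

Call:
send_rows(moves=[[-0.03,-0.19,0.01,0,0,0],[-0.05,-0.38,0.01,0,0,0],[-0.07,-0.52,0.01,0,0,0],[-0.079,-0.58,0.02,0,0,0],[-0.079,-0.59,0.06,0,0,0],[-0.079,-0.59,0.13,0,0,0],[-0.079,-0.59,0.19,0,0,0],[-0.079,-0.59,0.22,0,0,0],[-0.079,-0.59,0.22,0,0,0],[-0.079,-0.59,0.22,0,0,0]])

```text
time_s: 30.3
position: [0.5869, -0.2701, 0.1134]
tcp_rot: [[-0.996, 0.091, -0.002], [0.091, 0.996, -0.002], [0.002, -0.003, -1.0]]
force: [0.7, 0.1, 0.3]
opening: 0.447
grasp_force: 30.0
```

```bash
python3 - <<'E'
from h import *
place(-.114,z=.0796)
E
```

```text
[-0.004, -0.001, -0.206, -0.002, -0.001, 0.001]
[-0.004, -0.0, 0.135, -0.002, -0.001, 0.001]
```

Call:
send_rows(moves=[[-0.004,0,0.05,0,0,0],[-0.004,0,0.09,0,0,0],[-0.004,0,0.115,0,0,0],[-0.004,0,0.128,0,0,0],[-0.004,0,0.135,0,0,0],[-0.004,0,0.135,0,0,0],[-0.004,0,0.135,0,0,0]])

```text
time_s: 31.0
position: [0.5878, -0.2713, 0.08]
tcp_rot: [[-0.996, 0.092, -0.002], [0.092, 0.996, -0.003], [0.001, -0.003, -1.0]]
force: [0.2, -0.2, -0.3]
opening: 0.444
grasp_force: 30.0
```

Call:
send_rows(moves=[[0,0,0,0,0,0],[0,0,0,0,0,0],[0,0,0,0,0,0],[0,0,-0.1,0,0,0],[0,0,-0.25,0,0,0],[0,0,-0.35,0,0,0],[0,0,-0.35,0,0,0]], grip=0.65)

```text
time_s: 31.7
position: [0.5904, -0.2725, 0.1719]
tcp_rot: [[-0.996, 0.091, 0.006], [0.091, 0.996, -0.008], [-0.006, -0.008, -1.0]]
force: [0.5, -0.2, 0.0]
opening: 0.652
grasp_force: 0.0
```

```bash
python3 - <<'E'
from h import *
look(); pick(.4169,.3482)
E
```

```text
mat [138.6 311.3] 263 [0.4171 0.3483]
drawer [313.5 222.5] 253 [-0.1274  0.1147]
drawer [349.2 224.9] 254 [-0.1253  0.0377]
drawer [382.  228.3] 175 [-0.1264 -0.0332]
drawer [311.3 248.6] 257 [-0.1843  0.1139]
drawer [346.6 252.1] 260 [-0.1847  0.0381]
[0.913, 2.407, 0.143, -0.003, 0.002, 0.0]
[0.914, 2.409, 0.599, -0.003, 0.002, 0.0]
```

Call:
send_rows(moves=[[0.06,0.15,0,0,0,0],[0.12,0.32,0,0,0,0],[0.19,0.5,0,0,0,0],[0.26,0.68,0,0,0,0],[0.32,0.86,0,0,0,0],[0.38,1.0,0,0,0,0]])

```text
time_s: 32.35
position: [0.5139, -0.0106, 0.1653]
tcp_rot: [[-0.996, 0.091, -0.006], [0.091, 0.996, -0.001], [0.005, -0.002, -1.0]]
force: [0.6, 0.6, -0.1]
opening: 0.652
grasp_force: 0.0
```

Call:
send_rows(moves=[[0.07,0.18,0,0,0,0],[0.14,0.36,0,0,0,0],[0.2,0.54,0,0,0,0],[0.27,0.72,0.02,0,0,0],[0.34,0.9,0.04,0,0,0],[0.38,1.0,0.06,0,0,0]])

```text
time_s: 32.95
position: [0.4417, 0.247, 0.1497]
tcp_rot: [[-0.996, 0.089, -0.005], [0.089, 0.996, -0.003], [0.005, -0.003, -1.0]]
force: [0.2, -0.1, -0.2]
opening: 0.646
grasp_force: 0.0
```

Call:
send_rows(moves=[[0.06,0.16,0.04,0,0,0],[0.11,0.3,0.08,0,0,0],[0.153,0.39,0.14,0,0,0],[0.153,0.407,0.2,0,0,0],[0.153,0.407,0.2,0,0,0],[0.153,0.407,0.2,0,0,0],[0.153,0.407,0.2,0,0,0]])

```text
time_s: 33.65
position: [0.4161, 0.3481, 0.1011]
tcp_rot: [[-0.996, 0.093, -0.002], [0.093, 0.996, -0.003], [0.002, -0.003, -1.0]]
force: [0.3, 1.4, 0.0]
opening: 0.652
grasp_force: 0.0
```

```bash
python3 - <<'E'
from h import *
look(); pick(.417,.3482)
p,d=viewer.capture("wrist"); cv2.imwrite("pics/w5.png",p[:,:,::-1])
E
```

```text
drawer [313.5 222.5] 267 [-0.1273  0.1147]
drawer [349.1 225. ] 274 [-0.1255  0.0379]
drawer [384.4 227.7] 275 [-0.1244 -0.0384]
drawer [417.2 229.7] 285 [-0.1222 -0.1088]
drawer [311.3 248.8] 275 [-0.1846  0.114 ]
drawer [346.6 252.1] 275 [-0.1847  0.038 ]
[-0.003, 0.0, -0.114, -0.002, -0.001, -0.001]
[-0.003, 0.001, 0.342, -0.002, -0.001, -0.001]
```

View pics/w5.png

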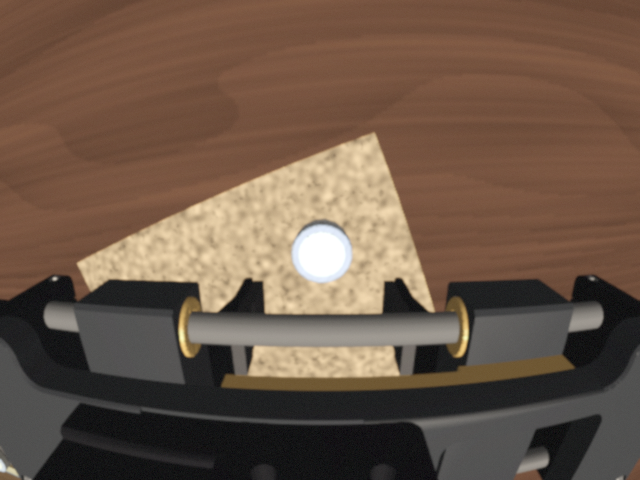

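The wrist view shows the last tin at (321,253). The tin placed in column -114 reads about 5 mm off, so I'll look at it closely and check the projection of the last tin.

```bash
python3 - <<'E'
from h import *
import glob
c=viewer.camera_info("wrist"); T=c['tool_from_camera']; s=readout.read_state()
q=s['tcp_rot'].T@(np.array([.417,.3482,.027])-s['position']); k=T[:3,:3].T@(q-T[:3,3]); th=np.arctan2(np.hypot(*k[:2]),k[2]); print(k[:2]/np.hypot(*k[:2])*th*c['fx']+[c['cx'],c['cy']])
f=sorted(glob.glob("pics/t_33*.png"))[-1]; p=cv2.imread(f)
sd,_=viewer.capture("side")
a=cv2.resize(p[195:305,280:450],None,fx=4,fy=4,interpolation=cv2.INTER_CUBIC); b=cv2.resize(sd[130:290,210:380,::-1],(680,160*4//1*1),interpolation=cv2.INTER_CUBIC)
cv2.imwrite("pics/a.png",a); cv2.imwrite("pics/b.png",cv2.resize(b,None,fx=.9,fy=.9))
E
```

```text
[323.13425196 256.68236419]
```

View pics/a.png

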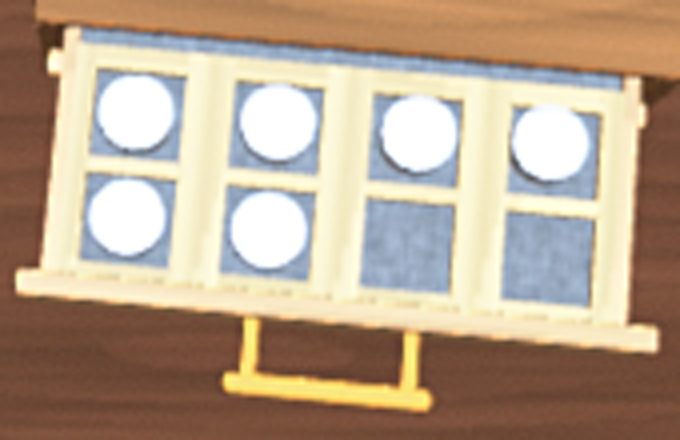

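View pics/b.png

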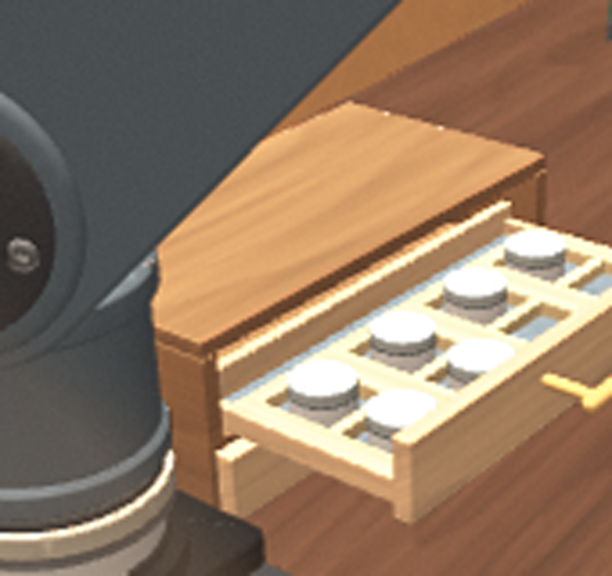

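The fourth tin (top right in the crop) sits against the left side of its pocket. I'll check from depth whether it is level and seated.

```bash
cat >> h.py <<'E'
def lids():
    p,d=viewer.capture("top"); c=viewer.camera_info("top")
    h=cv2.cvtColor(p,cv2.COLOR_RGB2HSV); n,l,s,ce=cv2.connectedComponentsWithStats(((h[:,:,1]<35)&(h[:,:,2]>200)).astype(np.uint8))
    for i in range(1,n):
        if not 150<s[i,4]<420: continue
        m=cv2.erode((l==i).astype(np.uint8),np.ones((3,3)))>0; v,u=np.nonzero(m); z=d[v,u]
        X=(np.c_[(u-c['cx'])/c['fx']*z,(v-c['cy'])/c['fy']*z,z]-c['t'])@c['R']; X=X[z>0]
        q=X.mean(0); loc=np.array([CX,CY])@(q[:2]-C0)
        if not(-.22<loc[0]<-.09 and abs(loc[1])<.15): continue
        A=np.linalg.lstsq(np.c_[X[:,:2]-q[:2],np.ones(len(X))],X[:,2],rcond=None)[0]
        print(loc.round(4),'z',q[2].round(4),'slope',A[:2].round(3),s[i,4])
E
python3 - <<'E'
from h import *
lids()
E
```

```text
[-0.1272  0.1148] z 0.0883 slope [-0.006 -0.023] 268
[-0.1252  0.0379] z 0.0882 slope [0.043 0.008] 272
[-0.1243 -0.0385] z 0.088 slope [-0.005 -0.012] 275
[-0.1219 -0.1091] z 0.0874 slope [-0.082  0.018] 285
[-0.1844  0.1138] z 0.0884 slope [-0.029  0.018] 273
[-0.1845  0.0381] z 0.0882 slope [-0.029 -0.012] 275
```

All the lids are at 0.087–0.088, so the tins are seated. I'll pick the last spare.

Call:
send_rows(moves=[[-0.003,0,0.1,0,0,0],[-0.003,0,0.19,0,0,0],[-0.003,0,0.26,0,0,0],[-0.003,0,0.31,0,0,0],[-0.003,0,0.332,0,0,0],[-0.003,0,0.34,0,0,0],[-0.003,0,0.34,0,0,0],[-0.003,0,0.34,0,0,0]])

```text
time_s: 34.65
position: [0.4165, 0.3491, 0.0166]
tcp_rot: [[-0.996, 0.092, -0.001], [0.092, 0.996, -0.002], [0.001, -0.002, -1.0]]
force: [-0.2, 0.1, 1.1]
opening: 0.652
grasp_force: 0.0
```

Call:
send_rows(moves=[[0,0,0,0,0,0],[0,0,0,0,0,0],[0,0,0,0,0,0],[0,0,0,0,0,0]], grip=0.0)

```text
time_s: 35.05
position: [0.4161, 0.3489, 0.0163]
tcp_rot: [[-0.996, 0.091, -0.002], [0.091, 0.996, -0.003], [0.002, -0.003, -1.0]]
force: [-0.2, 0.6, 3.5]
opening: 0.448
grasp_force: 30.0
```

Call:
send_rows(moves=[[0,0,-0.08,0,0,0],[0,0,-0.24,0,0,0],[0,0,-0.42,0,0,0],[0,0,-0.55,0,0,0],[0,0,-0.6,0,0,0],[0,0,-0.6,0,0,0]])

```text
time_s: 35.65
position: [0.4172, 0.3498, 0.1675]
tcp_rot: [[-0.996, 0.092, 0.001], [0.092, 0.996, -0.001], [-0.001, -0.001, -1.0]]
force: [-0.2, -0.8, -0.6]
opening: 0.448
grasp_force: 30.0
```

```bash
python3 - <<'E'
from h import *
place(-.038,row=-.184)
lids()
E
```

```text
[-0.675, -2.104, 0.012, -0.0, 0.001, 0.0]
[-0.674, -2.103, 0.356, -0.0, 0.001, 0.0]
[-0.1271  0.1148] z 0.0884 slope [0.025 0.027] 265
[-0.1252  0.0379] z 0.0882 slope [-0.002 -0.004] 272
[-0.124  -0.0384] z 0.088 slope [-0.007  0.008] 274
[-0.1224 -0.1092] z 0.088 slope [-0.03   0.045] 281
[-0.1845  0.1138] z 0.0883 slope [ 0.004 -0.026] 269
[-0.1845  0.038 ] z 0.088 slope [0.026 0.001] 274
```

Call:
send_rows(moves=[[-0.05,-0.15,0,0,0,0],[-0.11,-0.34,0,0,0,0],[-0.17,-0.53,0,0,0,0],[-0.23,-0.71,0,0,0,0],[-0.29,-0.89,0,0,0,0],[-0.32,-1.0,0,0,0,0]])

```text
time_s: 36.3
position: [0.4725, 0.09, 0.1642]
tcp_rot: [[-0.996, 0.094, -0.006], [0.094, 0.996, -0.003], [0.006, -0.004, -1.0]]
force: [1.3, 0.9, -1.3]
opening: 0.452
grasp_force: 30.0
```

Call:
send_rows(moves=[[-0.06,-0.19,0,0,0,0],[-0.12,-0.38,0,0,0,0],[-0.18,-0.57,0,0,0,0],[-0.24,-0.75,0,0,0,0],[-0.3,-0.92,0,0,0,0],[-0.32,-1.0,0,0,0,0],[-0.34,-1.0,0,0,0,0]])

```text
time_s: 37.0
position: [0.534, -0.1666, 0.1642]
tcp_rot: [[-0.995, 0.096, -0.006], [0.096, 0.995, -0.001], [0.006, -0.002, -1.0]]
force: [-0.1, 1.1, 0.1]
opening: 0.451
grasp_force: 30.0
```

Call:
send_rows(moves=[[-0.015,-0.06,0.01,0,0,0],[-0.015,-0.1,0.01,0,0,0],[-0.015,-0.104,0.01,0,0,0],[-0.015,-0.104,0.06,0,0,0],[-0.015,-0.104,0.13,0,0,0],[-0.015,-0.104,0.19,0,0,0],[-0.015,-0.104,0.22,0,0,0],[-0.015,-0.104,0.22,0,0,0],[-0.015,-0.104,0.22,0,0,0],[-0.015,-0.104,0.22,0,0,0]])

```text
time_s: 38.0
position: [0.5366, -0.1903, 0.1128]
tcp_rot: [[-0.996, 0.091, -0.001], [0.091, 0.996, -0.003], [0.001, -0.003, -1.0]]
force: [-0.0, -0.4, -1.1]
opening: 0.446
grasp_force: 30.0
```

```bash
python3 - <<'E'
from h import *
place(-.038,row=-.184,z=.0789)
E
```

```text
[-0.001, 0.003, -0.209, -0.002, -0.0, 0.0]
[-0.002, 0.004, 0.136, -0.002, -0.0, 0.0]
```

Call:
send_rows(moves=[[-0.002,0.003,0.05,0,0,0],[-0.002,0.003,0.09,0,0,0],[-0.002,0.003,0.115,0,0,0],[-0.002,0.003,0.128,0,0,0],[-0.002,0.003,0.136,0,0,0],[-0.002,0.003,0.136,0,0,0],[-0.002,0.003,0.136,0,0,0]])

```text
time_s: 38.7
position: [0.5366, -0.1896, 0.0783]
tcp_rot: [[-0.996, 0.092, -0.002], [0.092, 0.996, -0.003], [0.002, -0.003, -1.0]]
force: [-1.0, -0.3, 0.3]
opening: 0.447
grasp_force: 30.0
```

Call:
send_rows(moves=[[0,0,0,0,0,0],[0,0,0,0,0,0],[0,0,0,0,0,0],[0,0,-0.1,0,0,0],[0,0,-0.25,0,0,0],[0,0,-0.4,0,0,0],[0,0,-0.4,0,0,0]], grip=0.65)

```text
time_s: 39.4
position: [0.5403, -0.1912, 0.1833]
tcp_rot: [[-0.996, 0.091, 0.008], [0.091, 0.996, -0.009], [-0.009, -0.008, -1.0]]
force: [0.7, -0.8, 0.6]
opening: 0.647
grasp_force: 0.0
```

```bash
python3 - <<'E'
from h import *
plan([(ch(-.267-.002,-.0,.19),down(YAW)),(ch(-.33,0,.19),down(YAW))])
E
```

```text
[0.353, 0.158, -0.031, 0.0, 0.008, 1.0]
[0.597, 0.158, -0.033, 0.0, 0.008, 1.0]
```

Call:
send_rows(moves=[[0.3,1,-0.05,0,0,1.0],[0.3,1,-0.05,0,0,1.0],[0.3,1,-0.05,0,0,1.0],[0.3,1,-0.05,0,0,1.0],[0.3,1,-0.05,0,0,1.0],[0.3,1,-0.05,0,0,1.0],[0.3,1,-0.05,0,0,1.0],[0.3,1,-0.05,0,0,1.0],[0.3,1,-0.05,0,0,1.0],[0.3,1,-0.05,0,0,1.0],[0.3,1,-0.05,0,0,1.0],[0.3,1,-0.05,0,0,1.0]], grip=0.35)

```text
time_s: 40.6
position: [0.4847, 0.0666, 0.1895]
tcp_rot: [[0.091, 0.996, -0.003], [0.996, -0.091, -0.003], [-0.003, -0.003, -1.0]]
force: [-0.2, 0.0, -0.5]
opening: 0.35
grasp_force: 0.0
```

```bash
python3 - <<'E'
from h import *
look(); lids()
q=ch(-.2685,0,.18); plan([(q,down(YAW))])
E
```

```text
drawer [313.6 222.4] 264 [-0.127   0.1145]
drawer [349.2 224.7] 269 [-0.1249  0.0377]
drawer [384.4 227.6] 271 [-0.1241 -0.0383]
drawer [417.3 229.6] 286 [-0.122  -0.1088]
drawer [311.3 248.6] 274 [-0.1842  0.114 ]
drawer [346.7 251.9] 275 [-0.1843  0.0381]
drawer [381.9 254.8] 276 [-0.1834 -0.0374]
[-0.127   0.1145] z 0.0883 slope [-0.004  0.022] 265
[-0.1246  0.0376] z 0.0881 slope [ 0.016 -0.002] 269
[-0.1241 -0.0384] z 0.0882 slope [-0.032  0.008] 272
[-0.1221 -0.1092] z 0.0878 slope [-0.064  0.04 ] 286
[-0.1842  0.1139] z 0.0883 slope [0.003 0.009] 273
[-0.1842  0.038 ] z 0.088 slope [-0.022 -0.005] 276
[-0.1833 -0.0374] z 0.0878 slope [-0.001  0.018] 276
[-0.848, -0.038, 0.041, -0.002, 0.002, 0.002]
```

The fourth tin may be slightly tilted, so I'll average several depth frames.

```bash
python3 - <<'E'
from h import *
c=viewer.camera_info("top"); ds=[]
for _ in range(16):
    p,d=viewer.capture("top"); ds.append(d)
d=np.median(ds,0)
for (u0,v0) in ((313.6,222.4),(384.4,227.6),(417.3,229.6),(381.9,254.8)):
    v,u=np.mgrid[int(v0)-14:int(v0)+15,int(u0)-14:int(u0)+15].reshape(2,-1)
    z=d[v,u]; X=(np.c_[(u-c['cx'])/c['fx']*z,(v-c['cy'])/c['fy']*z,z]-c['t'])@c['R']
    k=np.hypot(u-u0,v-v0)<7; Y=X[k]; q=Y.mean(0)
    A=np.linalg.lstsq(np.c_[Y[:,:2]-q[:2],np.ones(len(Y))],Y[:,2],rcond=None)[0]; print(u0,q.round(4),A[:2].round(3))
Z=X=None
u,v=np.meshgrid(np.arange(403,432,2),np.arange(214,246,2)); z=d[v,u]
X=(np.stack([(u-c['cx'])/c['fx']*z,(v-c['cy'])/c['fy']*z,z],-1)-c['t'])@c['R']; print((X[...,2]*1000).round(0).astype(int))
cv2.imwrite("pics/c.png",cv2.resize(p[205:255,365:440,::-1],None,fx=10,fy=10,interpolation=cv2.INTER_CUBIC))
E
```

```text
313.6 [ 0.608  -0.0428  0.0884] [-0.001 -0.005]
384.4 [ 0.5966 -0.1952  0.0881] [-0.008 -0.011]
417.3 [ 0.5925 -0.266   0.088 ] [-0.023 -0.   ]
381.9 [ 0.5378 -0.1888  0.0882] [-0.005 -0.012]
[[64 63 64 63 64 63 64 64 63 63 64 63 64 64 65]
 [73 74 73 74 74 74 63 64 63 64 64 63 64 63 64]
 [74 74 73 73 74 73 74 73 74 74 74 73 73 74 73]
 [75 73 73 73 73 75 73 75 75 74 73 73 73 73 74]
 [72 73 75 63 66 66 89 88 87 73 74 73 73 74 75]
 [73 73 74 64 89 88 88 89 88 88 88 64 65 64 73]
 [73 75 64 88 87 87 87 89 88 88 88 88 64 63 74]
 [73 74 65 88 87 87 87 88 88 88 89 88 64 64 74]
 [74 73 79 88 89 88 88 89 88 89 87 87 64 64 73]
 [73 74 79 88 88 88 88 89 88 88 88 88 63 66 74]
 [75 73 72 87 88 89 88 88 88 87 88 88 64 68 74]
 [74 74 64 82 89 87 89 88 89 88 87 64 64 68 74]
 [73 75 64 69 83 87 88 87 88 87 64 64 64 71 73]
 [74 73 64 63 65 72 82 84 81 65 64 64 63 72 73]
 [73 74 64 64 62 64 64 64 62 64 64 63 64 73 74]
 [74 75 73 74 72 64 64 64 63 64 64 63 63 74 74]]
```

View pics/c.png

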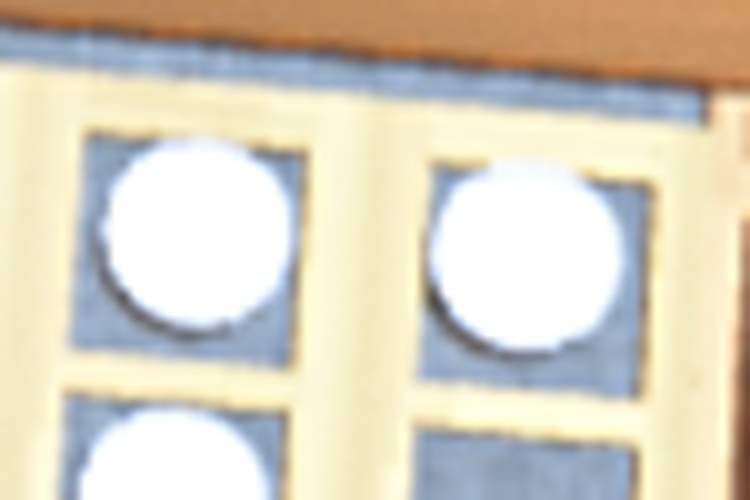

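The averaged depth shows the fourth tin level (tilt about 0.02) and seated, just off-centre in its pocket at (525,255). All five are in, so I'll grip the handle and shut the drawer.

Call:
send_rows(moves=[[-0.15,-0.01,0.01,0,0,0],[-0.34,-0.02,0.02,0,0,0],[-0.53,-0.03,0.03,0,0,0],[-0.7,-0.038,0.041,0,0,0],[-0.81,-0.038,0.041,0,0,0],[-0.848,-0.038,0.041,0,0,0],[-0.848,-0.038,0.041,0,0,0],[-0.848,-0.038,0.041,0,0,0],[-0.848,-0.038,0.041,0,0,0]])

```text
time_s: 42.4
position: [0.456, -0.1422, 0.1804]
tcp_rot: [[0.09, 0.996, -0.003], [0.996, -0.09, -0.002], [-0.002, -0.002, -1.0]]
force: [-0.7, 0.0, -0.4]
opening: 0.35
grasp_force: 0.0
```

```bash
python3 - <<'E'
from h import *
plan([(ch(-.2685,0,.074),down(YAW))])
p,d=viewer.capture("wrist"); h=cv2.cvtColor(p,cv2.COLOR_RGB2HSV)
m=(h[:,:,0]>18)&(h[:,:,0]<32)&(h[:,:,1]>120)&(h[:,:,2]>120); m[280:]=0;m[:,:280]=0; m[:,380:]=0
xs=[np.nonzero(m[r])[0] for r in (200,230,260)]; print([(x.min(),x.max()) if len(x) else 0 for x in xs])
c=viewer.camera_info("wrist"); T=c['tool_from_camera'];s=readout.read_state()
for y in (0,.04):
    q=s['tcp_rot'].T@(ch(-.267,y,.09)-s['position']); k=T[:3,:3].T@(q-T[:3,3]); th=np.arctan2(np.hypot(*k[:2]),k[2]); print(k[:2]/np.hypot(*k[:2])*th*c['fx']+[c['cx'],c['cy']])
E
```

```text
[-0.005, 0.003, 0.426, -0.002, 0.001, 0.001]
[(np.int64(319), np.int64(333)), (np.int64(319), np.int64(333)), (np.int64(319), np.int64(332))]
[327.40759744 249.8230111 ]
[327.71651826 193.38150669]
```

Call:
send_rows(moves=[[-0.002,0,0.15,0,0,0],[-0.002,0,0.26,0,0,0],[-0.002,0,0.34,0,0,0],[-0.002,0,0.4,0,0,0],[-0.002,0,0.426,0,0,0],[-0.002,0,0.426,0,0,0],[-0.002,0,0.426,0,0,0]])

```text
time_s: 43.15
position: [0.4563, -0.1442, 0.0744]
tcp_rot: [[0.091, 0.996, -0.001], [0.996, -0.091, -0.003], [-0.003, -0.001, -1.0]]
force: [0.7, 0.6, -0.1]
opening: 0.349
grasp_force: 0.0
```

Call:
send_rows(moves=[[0,0,0,0,0,0],[0,0,0,0,0,0],[0,0,0,0,0,0],[0,0,0,0,0,0],[0,0,0,0,0,0]], grip=0.0)

```text
time_s: 43.65
position: [0.4569, -0.1448, 0.0744]
tcp_rot: [[0.092, 0.996, 0.0], [0.996, -0.092, -0.004], [-0.003, 0.0, -1.0]]
force: [2.1, 1.7, 3.0]
opening: 0.115
grasp_force: 30.0
```

Call:
send_rows(moves=[[0,0.01,0,0,0,0],[0,0.04,0,0,0,0],[0,0.08,0,0,0,0],[0,0.13,0,0,0,0],[0,0.19,0,0,0,0],[0,0.25,0,0,0,0],[0,0.31,0,0,0,0],[0,0.37,0,0,0,0],[0,0.42,0,0,0,0],[0,0.46,0,0,0,0],[0,0.49,0,0,0,0],[0,0.5,0,0,0,0]])

```text
time_s: 44.85
position: [0.5803, -0.1561, 0.0744]
tcp_rot: [[0.091, 0.996, -0.003], [0.996, -0.091, -0.003], [-0.003, -0.003, -1.0]]
force: [-2.6, -0.4, 7.9]
opening: 0.113
grasp_force: 30.0
```

Call:
send_rows(moves=[[0,0.01,0,0,0,0],[0,0.018,0,0,0,0],[0,0.022,0,0,0,0],[0,0.022,0,0,0,0],[0,0.022,0,0,0,0]])

```text
time_s: 45.35
position: [0.5851, -0.1566, 0.0745]
tcp_rot: [[0.091, 0.996, -0.004], [0.996, -0.091, -0.003], [-0.003, -0.003, -1.0]]
force: [-1.2, 0.5, 6.5]
opening: 0.113
grasp_force: 30.0
```

Call:
send_rows(moves=[[0,0.006,0,0,0,0],[0,0.012,0,0,0,0],[0,0.012,0,0,0,0],[0,0.012,0,0,0,0],[0,0.012,0,0,0,0]])

```text
time_s: 45.85
position: [0.5863, -0.1567, 0.0744]
tcp_rot: [[0.091, 0.996, -0.007], [0.996, -0.091, -0.002], [-0.003, -0.007, -1.0]]
force: [-4.8, -0.6, 9.5]
opening: 0.113
grasp_force: 30.0
```

Call:
send_rows(moves=[[0,0.008,0,0,0,0],[0,0.008,0,0,0,0],[0,0.008,0,0,0,0],[0,0.008,0,0,0,0]])

```text
time_s: 46.25
position: [0.5863, -0.1567, 0.0744]
tcp_rot: [[0.09, 0.996, -0.012], [0.996, -0.09, -0.002], [-0.003, -0.012, -1.0]]
force: [-8.6, -0.3, 11.9]
opening: 0.112
grasp_force: 30.0
```

It's shut against the stop. I'll ease off, release and lift away.

Call:
send_rows(moves=[[0,-0.015,0,0,0,0],[0,-0.015,0,0,0,0]])

```text
time_s: 46.45
position: [0.5862, -0.1567, 0.0745]
tcp_rot: [[0.091, 0.996, -0.003], [0.996, -0.091, -0.003], [-0.003, -0.003, -1.0]]
force: [-2.0, -0.4, 7.0]
opening: 0.111
grasp_force: 30.0
```

Call:
send_rows(moves=[[0,0,0,0,0,0],[0,0,0,0,0,0],[0,0,0,0,0,0],[0,-0.004,-0.1,0,0,0],[0,-0.004,-0.25,0,0,0],[0,-0.004,-0.4,0,0,0],[0,-0.004,-0.55,0,0,0],[0,-0.1,-0.6,0,0,0],[0,-0.3,-0.6,0,0,0],[0,-0.4,-0.6,0,0,0],[0,-0.4,-0.6,0,0,0],[0,-0.4,-0.6,0,0,0]], grip=0.33)

```text
time_s: 47.65
position: [0.4882, -0.1473, 0.2241]
tcp_rot: [[0.092, 0.996, -0.001], [0.996, -0.092, -0.003], [-0.003, -0.001, -1.0]]
force: [0.3, 0.5, -0.9]
opening: 0.333
grasp_force: 0.0
```

Call:
send_rows(moves=[[-0.15,0,0,0,0,0],[-0.34,0,0,0,0,0],[-0.53,0,0,0,0,0],[-0.72,0,0,0,0,0],[-0.9,0,0,0,0,0],[-1,0,0,0,0,0],[-1,0,0,0,0,0],[-1,0,0,0,0,0],[-1,0,0,0,0,0],[-1,0,0,0,0,0]])

```text
time_s: 48.65
position: [0.4655, -0.3945, 0.2245]
tcp_rot: [[0.09, 0.996, -0.002], [0.996, -0.09, -0.002], [-0.002, -0.002, -1.0]]
force: [-0.3, -0.2, -0.3]
opening: 0.331
grasp_force: 0.0
```

```bash
python3 - <<'E'
from h import *
p0=cv2.imread("pics/top0.png"); p,d=viewer.capture("top"); cv2.imwrite("pics/end.png",p[:,:,::-1])
for q in (p0[:,:,::-1].copy(),p):
    h=cv2.cvtColor(q,cv2.COLOR_RGB2HSV); m=(h[:,:,0]>20)&(h[:,:,0]<32)&(h[:,:,1]>150)&(h[:,:,2]>120); m[:,:320]=0; m[:,420:]=0;m[:200]=0;m[260:]=0
    print([(c.round(2),s[4]) for c,s in blobs(m,20)])
print([(t[0],t[2]) for t in tins(p,.027,150,500)])
cv2.imwrite("pics/e.png",cv2.resize(np.hstack([p0[195:250,280:460],p[195:250,280:460,::-1]]),None,fx=2.2,fy=4))
E
```

```text
[]
[]
[(array([167.9, 182.7]), array([0.7125, 0.2976])), (array([630.8, 405.6]), array([ 0.2207, -0.7235])), (array([634.8, 434.1]), array([ 0.1624, -0.7263]))]
```

View pics/end.png

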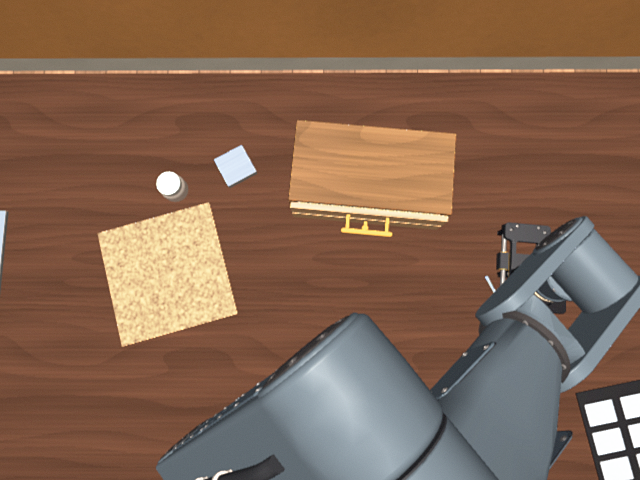

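The mat is empty, the bystanders haven't moved, and the handle is back at (367,232). I'll compare the two pictures in numbers and hand in if they agree.

```bash
python3 - <<'E'
from h import *
from rig import ticket
a,b=[cv2.cvtColor(cv2.imread(f"pics/{n}.png")[205:245,330:400],cv2.COLOR_BGR2GRAY).astype(np.float32) for n in ("top0","end")]
s=cv2.phaseCorrelate(a,b); print(s, np.abs(a-b).mean())
if np.hypot(*s[0])<1: print(ticket.hand_in())
E
```

```text
((-0.02297220351417195, 0.07430385215965885), 0.9937901904185613) 3.2539287
the job is handed in; nothing more can be done
None
```

All five spare tins are seated in empty pockets, the upper drawer is shut against its stop, and the job is handed in; the steel block and jar were unmoved in the last top view, where the arm partly hid the screwdriver, and the judge's verdict was not shown.

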